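Change the sensor in the retaining fixture

ROBOT

A 7-joint arm with a two-finger parallel gripper is mounted at the origin on a cart in front of the work surface, level with it; the furniture and walls round the work are solid. World frame = base frame: x ahead of the robot, y to its left, z up, the work surface at z = 0. Lengths are in m, angles in rad, forces in N, time in s.
With the tool pointing down it reaches from about 0.4 to 0.925 m from the base axis. Payload 4.1 kg.
Tool frame: the origin (TCP) lies at the very end of the fingers, on their centre line; the grasp point (between the pads) lies ctrl.grip_depth behind it (ctrl.grip_depth is the distance from the TCP to the grasp point, in m); x points along the fingers, y is the direction in which the jaws open and shut, and the axes are right-handed (so a half turn about x gives the same grasp; the last joint's range is limited). The gripper opens to 85 mm and grips with 20 to 120 N. Pads are 22 mm wide; open, the fingers measure 114 mm over their backs; the gripper's body (76 mm by 85 mm) begins 54 mm behind the grasp point. The pads swing forward as they close: fully open they stand 13 mm farther back than shut.
Start: joints at [-1.281, 0.398, 0.045, 1.537, -0.019, 1.207, -0.051], TCP at [0.246, 0.602, 0.231] pointing down, gripper open.
Joint ranges: [-2.82, 2.82], [-0.49, 2.23], [-1.37, 1.46], [0, 2.46], [-1.36, 4.5], [0.23, 2], [-2.94, 2.94]. Speed limits (rad/s): [2.57, 2.57, 3.14, 3.14, 3.14, 3.14, 3.14].

INTERFACE

Orientations are given as [roll, pitch, yaw] about the fixed x, y, z axes, in that order (R = Rz(yaw) Ry(pitch) Rx(roll)).
In Python, from bench import ctrl gives the robot as it stands.
- The arm moves only by the tool servo_tool, never from a script. Its argument "increments" is a list of rows, each a list of 7 numbers: the shift along the tool's x, y, z in mm, then the turn, a rotation vector about the tool's x, y, z in rad, then the opening, from 0 (shut) to 1 (fully open). In form: [[tx, ty, tz, wx, wy, wz, jaw], ...]. A call has 1 to 8 rows; each row is the pose to reach, as a shift and turn from the pose commanded when the call began, along the tool's axes at that moment; what a row does not reach only later rows make up. A row lasts 1/10 s, in which the tool goes at most 50 mm and 8.59 degrees, less where a joint would pass 70% of its speed; a pose out of reach is approached as far as the arm can. A call with a gripper value outside its range is refused whole. The fingers move at their own pace and stop on an object; "squeeze" is the grip in N (left out, the last holds). Time passes only in rows, so rows that repeat a pose let the fingers close. It gives the time, the measured TCP pose, the force and the opening at its end, in the units of the state.
- ctrl.sense(): the state, without advancing time (a new reading comes with each control period).
- ctrl.read_camera(name): name is "scene" or "top"; returns (picture, depth): 420x560x3 uint8, red, green, blue; 420x560 float32, m along the optical axis (not along the pixel's ray), 0 where there is no reading.
- ctrl.get_calibration(name): a dict with "fx", "fy", "cx", "cy" (pixels), "position" and "rotation" of the camera in the world. Camera axes: x right, y down, z forward; pixel columns grow to the right and rows downward; lengths in m; the calibration is good to about 2 mm. A picture is of the moment at which its call begins. get_calibration takes no time and is no camera call.
- ctrl.finish_job(): hands the job in, once; it reports no verdict.
The state is a dict: "t": time; "joint_pos": joint angles; "qvel": joint speeds; "tau": joint torques, N m; "eef_pos": TCP position; "orientation": TCP orientation; "wrist_force": force on the tool from outside, world axes, zero at the start; "ft_torque": the same for the moment, N m; "grip_width": finger opening in m.
Only numpy, scipy, OpenCV 4.12 (cv2) and the standard library are available. Lean on these libraries where they do the work, as an engineer would, in place of code of your own. Each camera call takes 0.05 s, during which the arm holds its last target.

TASK

The bare sensor in the aluminium fixture is finished: lift off the red and the yellow retaining bar and park both flat on the black rubber mat, then put the finished sensor on the free seat of the green tray and fit the new sensor with the orange disc from the blue tray flat on the fixture's seat. Then lay both bars back over it, each fully down on its own two pins, and leave the tape roll and the loupe where they stand.

Things in the scene. Friction and masses are not known exactly. Their poses are not given: they have to be found in the camera images.
- fixture: Fixed aluminium plate, 96 (x) x 124 (y) x 10 mm; origin: centre of underside. Mid: white seat, 30 wide, top z 18; 4 brass locators (tips z 25.5, at x +/-14, y +/-19.5) give the sensor 2 mm play. Bars rest on 15 mm posts, top z 31: red bar at x +27 (posts y +/-44, red rings), yellow at x -27 (y +/-34), lengthwise along y. 7 mm pins with pointed noses, top z 49, guide a bar within 4 mm.
- bar_red: Loose steel bar, 0.11 to 0.18 kg, 22 (x) x 114 (y) x 8 mm, a 12 mm hole near each end at y = +/-44. Upright red plastic grip on its middle, 14 (x) x 26 (y) mm, flat-sided, from 10 to 44 mm above the underside. Origin: centre of the underside, z up; both ends alike. Starts on its two pins on the fixture, over the sensor's rim, and keeps it from being lifted out.
- bar_yellow: Loose steel bar, 0.10 to 0.17 kg, 22 (x) x 94 (y) x 8 mm, a 12 mm hole near each end at y = +/-34. Upright yellow plastic grip on its middle, 14 (x) x 26 (y) mm, flat-sided, from 10 to 44 mm above the underside. Origin: centre of the underside, z up; both ends alike. Starts on its two pins on the fixture, over the sensor's rim, and keeps it from being lifted out.
- sensor_finished: Finished sensor, loose, 0.03 kg: bare light-grey disc, 38 mm across, 13 mm high. Its rim is upright for only the lowest 3 mm, then slopes up to the hub: grip it across the rim, fingertips reaching a few mm below its underside beside the seat. Origin: centre of the underside, z up. It starts on the fixture's seat, under the bars.
- sensor_new: New sensor, loose, same shape and size as the finished one (38 mm across, 13 mm high, upright rim 3 mm) but with an orange masking disc, 15 mm across, on the middle of its top. Origin: centre of the underside, z up. It starts on a seat of the blue tray.
- park_mat: Fixed black ribbed rubber mat, 110 (x) x 124 (y) mm, 4 mm thick: the place to park the bars; they fit side by side, lengthwise along y, at x = -27 and +27 mm. Origin: centre of the underside, z up.
- tray_green: Fixed shallow green tray for finished sensors, 92 (x) x 112 (y) mm, floor 4 mm, rim 7 mm high. Two black round seats, 30 mm across, tops 12 mm above the origin, each ringed in white on the floor: the one at x 0, y -27 mm already holds a sensor (fixed there), the one at x 0, y +27 is free. Origin: centre of the underside, z up.
- tray_blue: Fixed shallow blue tray for new sensors, 92 (x) x 112 (y) mm, floor 4 mm, rim 7 mm high. Two black round seats, 30 mm across, tops 12 mm above the origin, at x 0, y +/-27 mm; the new sensor starts on the one at y +27, the other is empty. Origin: centre of the underside, z up.
- tape_roll: Roll of yellow-orange tape lying flat, 60 mm across, 12 mm high, loose; not part of the job. Origin: centre of the underside.
- loupe: Black loupe standing on the bench, 38 mm across, 39 mm high, loose; not part of the job. Origin: centre of the underside.
Mind the look-alikes: they are no part of the job. What is shaped like the sensor_new but turquoise is not meant. What is shaped like the sensor_finished but pink is not meant.

How it is judged:
On the way, in this order (a step that is already met when the one before it is completed fails the run):
1. both bars parked flat on the rubber mat, the finished sensor still on the fixture's seat (x of bar_red in the frame of park_mat between -0.045 and 0.045 m and y of bar_red in the frame of park_mat between -0.05 and 0.05 m and z of bar_red in the frame of park_mat between 0.001 and 0.007 m and angle between each of bar_red, bar_yellow, sensor_finished's own z axis and vertical below 0.08 rad and linear speed of each of bar_red, bar_yellow below 0.03 m/s and x of bar_yellow in the frame of park_mat between -0.045 and 0.045 m and y of bar_yellow in the frame of park_mat between -0.05 and 0.05 m and z of bar_yellow in the frame of park_mat between 0.001 and 0.007 m and x of sensor_finished in the frame of fixture between -0.005 and 0.005 m and y of sensor_finished in the frame of fixture between -0.005 and 0.005 m and z of sensor_finished in the frame of fixture between 0.016 and 0.02 m), for 0.2 s.
2. finished sensor set on the free seat of the green tray (x of sensor_finished in the frame of tray_green between -0.01 and 0.01 m and y of sensor_finished in the frame of tray_green between 0.017 and 0.037 m and z of sensor_finished in the frame of tray_green between 0.009 and 0.015 m and angle between sensor_finished's own z axis and vertical below 0.08 rad and linear speed of sensor_finished below 0.03 m/s), for 0.2 s.
3. new sensor down on the fixture's seat, both bars still on the mat (x of sensor_new in the frame of fixture between -0.005 and 0.005 m and y of sensor_new in the frame of fixture between -0.005 and 0.005 m and z of sensor_new in the frame of fixture between 0.016 and 0.02 m and angle between each of sensor_new, bar_red, bar_yellow's own z axis and vertical below 0.08 rad and x of bar_red in the frame of park_mat between -0.045 and 0.045 m and y of bar_red in the frame of park_mat between -0.05 and 0.05 m and z of bar_red in the frame of park_mat between 0.001 and 0.007 m and linear speed of each of bar_red, bar_yellow below 0.03 m/s and x of bar_yellow in the frame of park_mat between -0.045 and 0.045 m and y of bar_yellow in the frame of park_mat between -0.05 and 0.05 m and z of bar_yellow in the frame of park_mat between 0.001 and 0.007 m), for 0.2 s.
At the end, for the whole second after the job is handed in: Finished sensor flat on the green tray's free seat (within 10 mm each way); new sensor flat on the fixture's seat (5 mm, height 2 mm); red and yellow bars level, fully down on their own pins (4 mm, height 2.5 mm); all released and at rest (x of bar_red in the frame of fixture between 0.023 and 0.031 m and y of bar_red in the frame of fixture between -0.004 and 0.004 m and z of bar_red in the frame of fixture between 0.0285 and 0.0335 m and angle between each of bar_red, bar_yellow's own z axis and vertical below 0.06 rad and angle between the y axis of each of bar_red, bar_yellow and the y axis of fixture, either way round below 0.08 rad and x of bar_yellow in the frame of fixture between -0.031 and -0.023 m and y of bar_yellow in the frame of fixture between -0.004 and 0.004 m and z of bar_yellow in the frame of fixture between 0.0285 and 0.0335 m and x of sensor_new in the frame of fixture between -0.005 and 0.005 m and y of sensor_new in the frame of fixture between -0.005 and 0.005 m and z of sensor_new in the frame of fixture between 0.016 and 0.02 m and angle between each of sensor_new, sensor_finished's own z axis and vertical below 0.08 rad and x of sensor_finished in the frame of tray_green between -0.01 and 0.01 m and y of sensor_finished in the frame of tray_green between 0.017 and 0.037 m and z of sensor_finished in the frame of tray_green between 0.009 and 0.015 m and linear speed of each of bar_red, bar_yellow, sensor_finished, sensor_new below 0.02 m/s); the robot touches nothing.
It fails at once if the tape roll is moved by more than 20 mm (distance of tape_roll from where it was at the start of the episode above 0.02 m).
It fails at once if the loupe is moved by more than 20 mm or tipped (distance of loupe from where it was at the start of the episode above 0.02 m or angle between loupe's own z axis and vertical above 0.5 rad).
It also fails if it takes over 128 s, if anything falls off the work surface, if the arm or the gripper's body presses on something with over 40 N, if the wrist force passes 120 N, or if a joint passes its speed limit or range.

## Working session

There is one attempt and no reset: what is moved stays moved. The work goes in short steps, Python scripts to look and compute and a tool call to move; the robot and the scene stay as the last step left them, time stands still between calls to the robot, and variables do not carry over. Pictures are saved under pics/ and viewed, and the job is handed in when it is done.

Besides the shell and the picture viewer there is one more tool, called after "Emit:" by a JSON object that holds its "api" and its "payload". servo_tool: Moves the arm, as the interface text tells. Its arguments: {"type":"object","properties":{"increments":{"type":"array"},"squeeze":{"type":"number"}},"required":["increments"]}

```bash
ls; mkdir -p pics; python3 - <<'E'
from bench import ctrl
import cv2,numpy as np
s=ctrl.sense();print(s, ctrl.grip_depth)
for n in("scene","top"):
    p,d=ctrl.read_camera(n);cv2.imwrite(f"pics/{n}0.png",p[:,:,::-1]);np.save(f"pics/{n}0.npy",d)
    print(n,ctrl.get_calibration(n))
E
```

```text
pics
{'t': 0.0, 'joint_pos': array([-1.28100873,  0.39917542,  0.04501863,  1.53788289, -0.01873544,
        1.20691567, -0.05067715]), 'qvel': array([ 6.47437953e-05, -3.73811372e-05,  3.09115552e-04,  6.56136961e-04,
       -3.80391105e-04,  3.49516208e-04,  1.99835426e-04]), 'tau': array([-5.39288812e-04, -4.75124431e+01,  1.36491034e+00, -2.54221916e+01,
        1.18061673e-02,  9.67586471e-03, -6.42359872e-07]), 'eef_pos': array([0.24611151, 0.60091152, 0.23027258]), 'orientation': array([-1.52195455,  1.56883648, -1.91060587]), 'wrist_force': array([ 0.55495184, -0.10926809,  0.21952003]), 'ft_torque': array([-0.01005681, -0.00599235,  0.04612554]), 'grip_width': 0.08551239603298402} 0.0187
scene {'fx': 516.3100471139667, 'fy': 516.3100471139667, 'cx': 272.04533180565414, 'cy': 211.64222856843764, 'position': array([ 0.07084657, -0.02168592,  0.95638148]), 'rotation': array([-2.63582847,  0.01082799, -1.83194805])}
top {'fx': 387.85513509179236, 'fy': 387.85513509179236, 'cx': 284.53322064622773, 'cy': 210.7553230317997, 'position': array([ 0.37567933, -0.19590023,  0.90055713]), 'rotation': array([-2.89826889, -0.00290291, -1.35439291])}
```

View pics/scene0.png

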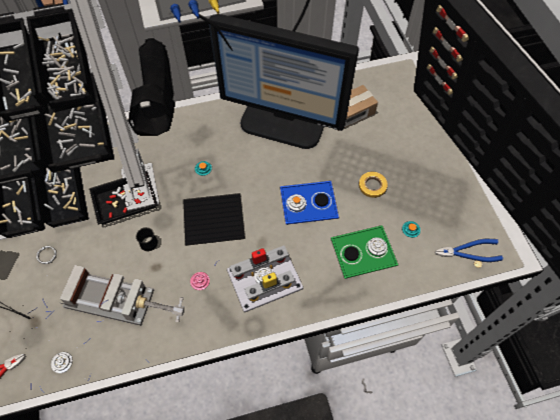

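View pics/top0.png

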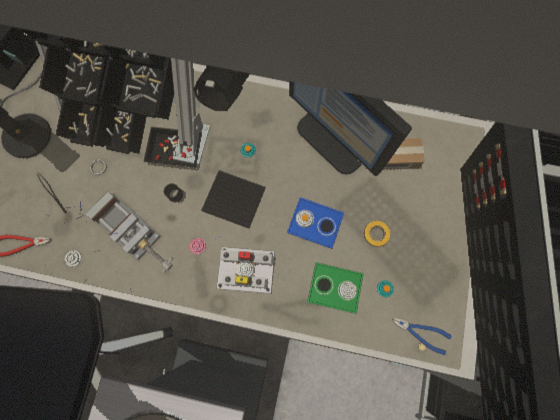

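```bash
cat > h.py <<'E'
import numpy as np,cv2
from scipy.spatial.transform import Rotation as R
from bench import ctrl
def cal(n):
    c=ctrl.get_calibration(n);K=np.array([[c['fx'],0,c['cx']],[0,c['fy'],c['cy']],[0,0,1]])
    return K,R.from_euler('xyz',c['rotation']).as_matrix(),np.array(c['position'])
def cloud(n,d):
    K,Rm,p=cal(n);v,u=np.mgrid[:d.shape[0],:d.shape[1]]
    P=np.stack([(u-K[0,2])/K[0,0]*d,(v-K[1,2])/K[1,1]*d,d],-1)@Rm.T+p
    P[d<=0]=np.nan;return P
def proj(n,X):
    K,Rm,p=cal(n);q=(np.atleast_2d(X)-p)@Rm@K.T;return q[:,:2]/q[:,2:]
def plane(n,uv,z):
    K,Rm,p=cal(n);uv=np.atleast_2d(uv);r=np.c_[uv,np.ones(len(uv))]@np.linalg.inv(K).T@Rm.T
    return p+r*((z-p[2])/r[:,2])[:,None]
def rect(n,img,x0,x1,y0,y1,z,s=1000):
    # top-down view at plane z; col = (y1-y)*s, row=(x1-x)*s
    W,H=int((y1-y0)*s),int((x1-x0)*s)
    c,r=np.meshgrid(np.arange(W),np.arange(H));X=np.stack([x1-r/s,y1-c/s,np.full(c.shape,z)],-1).reshape(-1,3)
    q=proj(n,X).reshape(H,W,2).astype(np.float32)
    return cv2.remap(img,q[...,0],q[...,1],cv2.INTER_CUBIC)
E
python3 - <<'E'
from h import *
for n in("scene","top"):
    img=cv2.imread(f"pics/{n}0.png");d=np.load(f"pics/{n}0.npy");P=cloud(n,d)
    print(n,proj(n,ctrl.sense()['eef_pos']))
    for u,v in ([(265,278),(214,219),(309,202),(364,252),(373,171),(148,238),(260,340)] if n=="scene" else [(246,270),(233,200),(316,222),(336,287),(377,223),(173,192)]): print((u,v),P[v,u].round(3))
    o=rect(n,img,0.25,0.75,-.4,.4,0.0);cv2.imwrite(f"pics/r_{n}.png",o)
E
```

```text
scene [[-239.0801967   489.68818481]]
(265, 278) [ 0.414 -0.09   0.078]
(214, 219) [ 0.598 -0.026  0.004]
(309, 202) [ 0.583 -0.229  0.009]
(364, 252) [ 0.443 -0.302  0.007]
(373, 171) [ 0.624 -0.389  0.003]
(148, 238) [0.59  0.114 0.006]
(260, 340) [ 0.327 -0.056  0.001]
top [[-191.08790474  279.97390316]]
(246, 270) [ 0.436 -0.098  0.032]
(233, 200) [ 0.593 -0.024  0.003]
(316, 222) [ 0.584 -0.229  0.001]
(336, 287) [ 0.444 -0.303  0.006]
(377, 223) [ 0.61  -0.369  0.012]
(173, 192) [0.581 0.122 0.003]
```

View pics/r_scene.png

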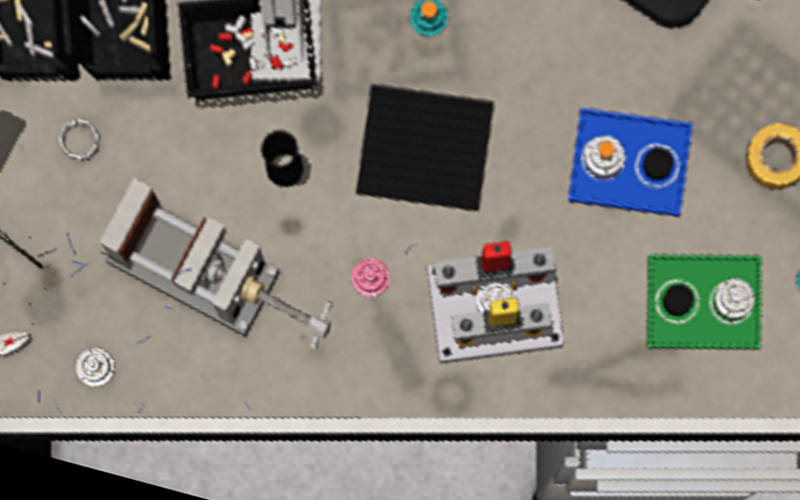

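View pics/r_top.png

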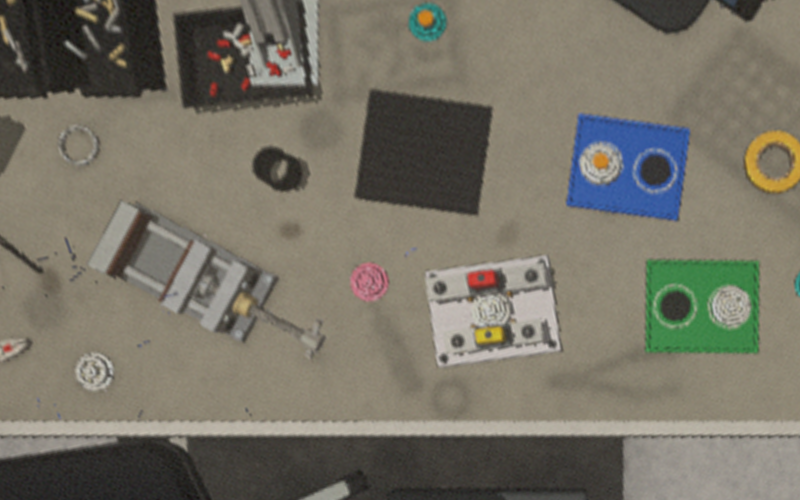

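```bash
cat > loc.py <<'E'
from h import *
S=2000;X0,X1,Y0,Y1=0.25,0.75,-.45,.45
def hsvm(o,lo,hi): return cv2.inRange(cv2.cvtColor(o,cv2.COLOR_BGR2HSV),lo,hi)
def w(c,r): return np.array([X1-r/S,Y1-c/S])
def comp(m,near,amin=50,rad=0.05):
    n,l,st,ce=cv2.connectedComponentsWithStats(m);best=None
    for i in range(1,n):
        if st[i,4]<amin: continue
        dd=np.linalg.norm(w(*ce[i])-near)
        if dd<rad and (best is None or st[i,4]>best[0]): best=(st[i,4],i)
    return None if best is None else ((l==best[1]).astype(np.uint8)*255)
def rectof(m):
    c=max(cv2.findContours(m,cv2.RETR_EXTERNAL,cv2.CHAIN_APPROX_NONE)[0],key=cv2.contourArea)
    b=cv2.boxPoints(cv2.minAreaRect(cv2.convexHull(c)));W=np.array([w(*p) for p in b])
    e=[W[1]-W[0],W[2]-W[1]];L=[np.linalg.norm(x) for x in e];y=e[int(np.argmax(L))]
    if y[1]<0:y=-y
    return W.mean(0),np.degrees(np.arctan2(-y[0],y[1])),np.round(np.sort(L)*1000,1)
E
cat > l1.py <<'E'
from loc import *
for n in("scene","top"):
    img=cv2.imread(f"pics/{n}0.png")
    def R_(z): return rect(n,img,X0,X1,Y0,Y1,z,S)
    def go(name,z,lo,hi,near,k=9,open_=5,rad=.05):
        m=hsvm(R_(z),lo,hi);m=cv2.morphologyEx(m,cv2.MORPH_CLOSE,np.ones((k,k)));m=cv2.morphologyEx(m,cv2.MORPH_OPEN,np.ones((open_,open_)))
        m=comp(m,near,rad=rad)
        if m is None: print(n,name,None);return
        c,a,L=rectof(m);print(n,name,c.round(4),round(a,2),L)
    go("mat",.004,(0,0,0),(180,255,70),(0.6,-.025))
    go("blue",.007,(100,120,60),(130,255,255),(0.585,-.23))
    go("green",.007,(45,80,50),(85,255,255),(.445,-.305))
    go("fixt",.010,(0,0,170),(180,45,255),(.435,-.09),k=41)
    go("redgrip",.075,(0,150,90),(8,255,255),(.46,-.09))
    go("redgrip",.075,(172,150,90),(180,255,255),(.46,-.09))
    go("yelgrip",.075,(20,150,100),(32,255,255),(.41,-.095))
    go("orange",.025,(8,130,140),(22,255,255),(.59,-.203),rad=.02)
    go("tape",.012,(15,130,100),(26,255,255),(.59,-.373))
    cv2.imwrite(f"pics/fx_{n}.png",np.hstack([cv2.resize(rect(n,img,.36,.5,-.18,-.01,z,2000),None,fx=1.15,fy=1.15) for z in(.010,.039)]))
E
python3 l1.py
```

```text
scene mat [ 0.6002 -0.0244] -8.24 [110.1 123.5]
scene blue [ 0.5846 -0.2285] -7.72 [ 93.7 111.9]
scene green [ 0.4458 -0.302 ] -0.58 [ 92.7 112.2]
scene fixt [ 0.4504 -0.0898] 6.84 [127.  165.4]
scene redgrip [ 0.4632 -0.09  ] 9.46 [19.8 27.8]
scene redgrip None
scene yelgrip [ 0.4121 -0.0952] 26.57 [18.3 31.3]
scene orange [ 0.587  -0.2015] -63.43 [13.9 15.2]
scene tape [ 0.5888 -0.3732] 90.0 [61.5 61.5]
top mat [ 0.5967 -0.0244] -8.04 [108.  122.8]
top blue [ 0.5815 -0.2276] -7.77 [ 91.2 110.8]
top green [ 0.4433 -0.3012] -0.47 [ 91.5 111.7]
top fixt [ 0.4388 -0.0932] 7.64 [ 94.1 122.4]
top redgrip [ 0.463  -0.0911] 6.34 [13. 24.]
top redgrip None
top yelgrip [ 0.412  -0.0981] 3.18 [13.5 25.1]
top orange [ 0.5835 -0.2002] 90.0 [13.5 14. ]
top tape [ 0.5858 -0.3723] 90.0 [59.5 60.5]
```

```bash
python3 -c "
import cv2,numpy as np
a=cv2.imread('pics/fx_scene.png');b=cv2.imread('pics/fx_top.png');cv2.imwrite('pics/fx.png',cv2.resize(np.vstack([a,b]),(730,600)))"
```

```text
(no output)
```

View pics/fx.png

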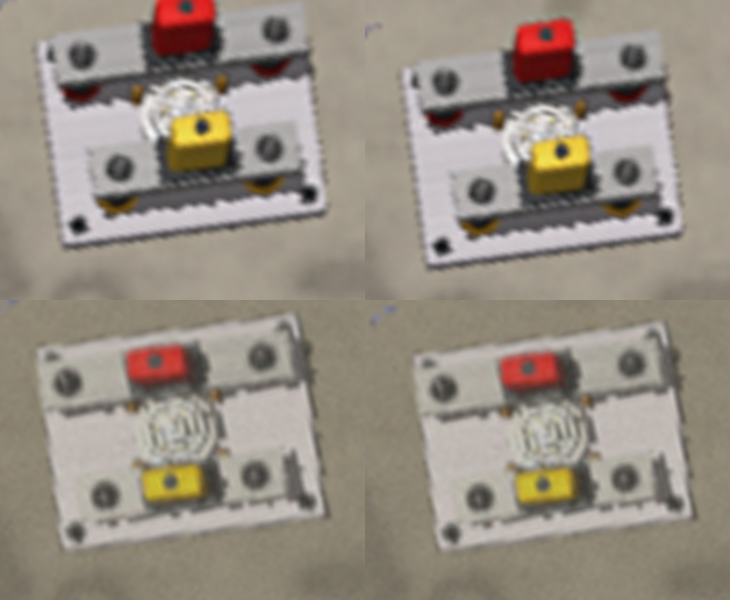

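```bash
python3 - <<'E'
from loc import *
from scipy.optimize import least_squares
s=ctrl.sense();Rm=R.from_euler('xyz',s['orientation']).as_matrix();print(Rm.round(3))
obs={}
for n in("scene","top"):
    img=cv2.imread(f"pics/{n}0.png")
    # expected pins
    f=np.array([.438,-.0935]);a=np.radians(7.4);Q=np.array([[np.cos(a),-np.sin(a)],[np.sin(a),np.cos(a)]])
    loc=np.array([[27,44],[27,-44],[-27,34],[-27,-34]])/1000
    g=cv2.cvtColor(rect(n,img,.36,.52,-.2,0,.045,4000),cv2.COLOR_BGR2GRAY)
    pts=[]
    for l in loc:
        p=f+Q@l;c,r=(0-p[1])*4000,(.52-p[0])*4000
        h=44;r0,c0=int(r)-h,int(c)-h;W=cv2.GaussianBlur(g[r0:r0+2*h,c0:c0+2*h],(0,0),3).astype(float)
        m=(W<W.min()+.4*(np.median(W)-W.min())).astype(np.uint8)
        nn,lb,st,ce=cv2.connectedComponentsWithStats(m)
        i=lb[np.unravel_index(W.argmin(),W.shape)];cc=ce[i]
        q=np.array([.52-(r0+cc[1])/4000,-(c0+cc[0])/4000]);pts.append(q);print(n,l,q.round(4),(q-p).round(4)*1000,st[i,4])
    pts=np.array(pts)
    def res(x):
        Q=np.array([[np.cos(x[2]),-np.sin(x[2])],[np.sin(x[2]),np.cos(x[2])]]);return ((loc@Q.T+x[:2]-pts)*1000).ravel()
    o=least_squares(res,[*f,a]);print(n,o.x[:2],np.degrees(o.x[2]),o.fun.round(1))
E
```

```text
[[-0.001  0.379  0.925]
 [-0.002  0.925 -0.379]
 [-1.    -0.002  0.   ]]
scene [0.027 0.044] [ 0.4587 -0.0471] [-0.4 -0.7] 1329
scene [ 0.027 -0.044] [ 0.4703 -0.1337] [-0.1 -0. ] 1341
scene [-0.027  0.034] [ 0.4083 -0.0637] [ 1.4 -0.5] 1379
scene [-0.027 -0.034] [ 0.4173 -0.1307] [ 1.7 -0. ] 1442
scene [ 0.43864114 -0.0938019 ] 7.612131474243501 [ 0.9  0.4  0.9 -0.1 -0.9  0.  -0.9 -0.3]
top [0.027 0.044] [ 0.4577 -0.0477] [-1.4 -1.3] 1351
top [ 0.027 -0.044] [ 0.4694 -0.1343] [-1.1 -0.6] 1461
top [-0.027  0.034] [ 0.4074 -0.0642] [ 0.5 -0.9] 1469
top [-0.027 -0.034] [ 0.4165 -0.1311] [ 0.9 -0.4] 1502
top [ 0.43774945 -0.09431168] 7.600368808482436 [ 0.9  0.5  0.9 -0.1 -0.9  0.  -1.  -0.4]
```

```bash
cat > inc.py <<'E'
import sys
from h import *
def inc(x,y,z,yawdeg,pr=True):
    s=ctrl.sense();Rm=R.from_euler('xyz',s['orientation']).as_matrix()
    a=np.radians(yawdeg);ty=np.array([np.cos(a),np.sin(a),0]);tx=np.array([0,0,-1.]);T=np.c_[tx,ty,np.cross(tx,ty)]
    d=Rm.T@(np.array([x,y,z])-s['eef_pos'])*1000;r=R.from_matrix(Rm.T@T).as_rotvec()
    cy=np.degrees(np.arctan2(Rm[1,1],Rm[0,1]))
    print("t",round(s['t'],2),"pos",s['eef_pos'].round(4),"yaw",cy.round(2),"down",Rm[:,0].round(4),"w",round(s['grip_width'],4),"F",s['wrist_force'].round(1))
    print("inc",d.round(1),r.round(4))
if __name__=="__main__": inc(*map(float,sys.argv[1:5]))
E
python3 inc.py .465 -.0904 .2 7.6
```

```text
t 0.1 pos [0.2462 0.601  0.2304] yaw 67.73 down [-6.0e-04 -1.7e-03 -1.0e+00] w 0.0851 F [-0.   0.2 -0.1]
inc [  31.4 -556.8  464.5] [1.0494e+00 1.0000e-03 1.5000e-03]
```

Emit:
{"api": "servo_tool", "payload": {"increments": [[0, -557, 464, 1.049, 0, 0, 0.47], [0, -557, 464, 1.049, 0, 0, 0.47], [0, -557, 464, 1.049, 0, 0, 0.47], [0, -557, 464, 1.049, 0, 0, 0.47], [0, -557, 464, 1.049, 0, 0, 0.47], [0, -557, 464, 1.049, 0, 0, 0.47], [0, -557, 464, 1.049, 0, 0, 0.47], [0, -557, 464, 1.049, 0, 0, 0.47]], "squeeze": 50}}

```text
t: 0.9
eef_pos: [0.3669, 0.2179, 0.2311]
orientation: [-2.766, 1.57, 2.077]
wrist_force: [1.0, 0.0, 0.2]
grip_width: 0.0399
```

```bash
python3 inc.py .465 -.0904 .2 7.6
```

```text
t 0.9 pos [0.3669 0.2179 0.2311] yaw 7.5 down [-2.e-04  3.e-04 -1.e+00] w 0.0399 F [1.  0.  0.2]
inc [ 31.   57.1 318.5] [-0.0018 -0.0003  0.0001]
```

Emit:
{"api": "servo_tool", "payload": {"increments": [[0, 57, 318, 0, 0, 0, 0.47], [0, 57, 318, 0, 0, 0, 0.47], [0, 57, 318, 0, 0, 0, 0.47], [0, 57, 318, 0, 0, 0, 0.47], [0, 57, 318, 0, 0, 0, 0.47], [30, 57, 318, 0, 0, 0, 0.47], [70, 57, 318, 0, 0, 0, 0.47], [100, 57, 318, 0, 0, 0, 0.47]]}}

```text
t: 1.7
eef_pos: [0.466, -0.0914, 0.1304]
orientation: [0.608, 1.568, -0.835]
wrist_force: [-0.1, 0.6, 0.5]
grip_width: 0.0402
```

Emit:
{"api": "servo_tool", "payload": {"increments": [[0, 0, 0, 0, 0, 0, 0.47], [0, 0, 0, 0, 0, 0, 0.47]]}}

```text
t: 1.9
eef_pos: [0.4652, -0.0873, 0.1314]
orientation: [-1.559, 1.569, -2.996]
wrist_force: [-0.1, -0.6, 1.0]
grip_width: 0.0403
```

```bash
python3 inc.py .465 -.0904 .046 7.6; python3 - <<'E'
from h import *
for n in("scene","top"):
    p,d=ctrl.read_camera(n);cv2.imwrite(f"pics/{n}1.png",p[:,:,::-1])
a=cv2.imread("pics/scene1.png")[150:370,150:430];b=cv2.imread("pics/top1.png")[160:380,110:390]
cv2.imwrite("pics/v1.png",cv2.resize(np.hstack([a,b]),(800,314)))
E
```

```text
t 1.9 pos [ 0.4652 -0.0873  0.1314] yaw 7.62 down [-1.4e-03 -2.0e-04 -1.0e+00] w 0.0403 F [-0.1 -0.6  1. ]
inc [85.4 -0.5  3. ] [0.0004 0.     0.0015]
```

View pics/v1.png

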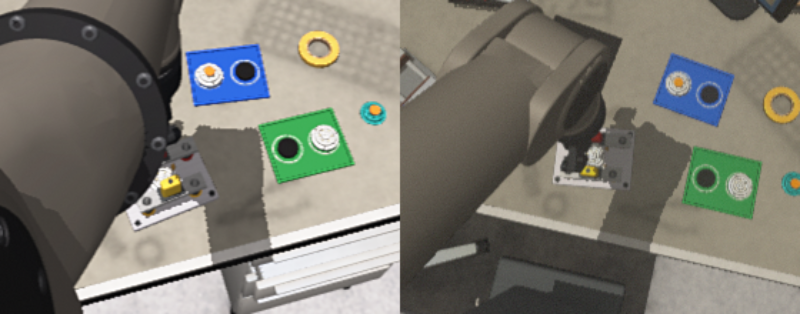

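Emit:
{"api": "servo_tool", "payload": {"increments": [[30, 0, 0, 0, 0, 0, 0.47], [40, 0, 0, 0, 0, 0, 0.47], [40, 0, 0, 0, 0, 0, 0.47], [40, 0, 0, 0, 0, 0, 0.47]]}}

```text
t: 2.4
eef_pos: [0.4663, -0.0873, 0.0924]
orientation: [1.684, 1.569, 0.247]
wrist_force: [0.1, -0.1, 0.4]
grip_width: 0.0399
```

```bash
python3 inc.py .465 -.0904 .046 7.6
```

```text
t 2.4 pos [ 0.4663 -0.0873  0.0924] yaw 7.65 down [ 1.7e-03  4.0e-04 -1.0e+00] w 0.0399 F [ 0.1 -0.1  0.4]
inc [46.4 -1.8  2.9] [ 0.0009 -0.0002 -0.0017]
```

Emit:
{"api": "servo_tool", "payload": {"increments": [[0, -1.5, 3, 0, 0, 0, 0.47], [15, -1.5, 3, 0, 0, 0, 0.47], [30, -1.5, 3, 0, 0, 0, 0.47], [40, -1.5, 3, 0, 0, 0, 0.47], [46, -1.5, 3, 0, 0, 0, 0.47], [46, -1.5, 3, 0, 0, 0, 0.47]]}}

```text
t: 3.0
eef_pos: [0.4642, -0.0908, 0.045]
orientation: [-1.718, 1.57, 3.127]
wrist_force: [0.2, -0.3, 1.2]
grip_width: 0.04
```

```bash
python3 inc.py .465 -.0904 .046 7.6
```

```text
t 3.0 pos [ 0.4642 -0.0908  0.045 ] yaw 7.62 down [-7.e-04  0.e+00 -1.e+00] w 0.04 F [ 0.2 -0.3  1.2]
inc [-1.   0.9 -0.3] [ 0.0003 -0.0001  0.0007]
```

Emit:
{"api": "servo_tool", "payload": {"increments": [[0, 0, 0, 0, 0, 0, 0.3], [0, 0, 0, 0, 0, 0, 0.2], [0, 0, 0, 0, 0, 0, 0.1], [0, 0, 0, 0, 0, 0, 0.1], [0, 0, 0, 0, 0, 0, 0.1]]}}

```text
t: 3.5
eef_pos: [0.465, -0.0908, 0.0458]
orientation: [1.548, 1.569, 0.11]
wrist_force: [-0.6, -0.7, 4.6]
grip_width: 0.0131
```

```bash
python3 inc.py .465 -.0904 .046 7.6
```

```text
t 3.5 pos [ 0.465  -0.0908  0.0458] yaw 7.62 down [ 1.3e-03  1.0e-04 -1.0e+00] w 0.0131 F [-0.6 -0.7  4.6]
inc [-0.2  0.  -0.4] [ 0.0004  0.     -0.0013]
```

Emit:
{"api": "servo_tool", "payload": {"increments": [[-8, 0, 0, 0, 0, 0, 0.1], [-20, 0, 0, 0, 0, 0, 0.1], [-40, 0, 0, 0, 0, 0, 0.1], [-70, 0, 0, 0, 0, 0, 0.1], [-75, 40, -10, 0, 0, 0, 0.1], [-75, 80, -20, 0, 0, 0, 0.1], [-75, 120, -30, 0, 0, 0, 0.1], [-75, 150, -38, 0, 0, 0, 0.1]]}}

```text
t: 4.3
eef_pos: [0.61, -0.0313, 0.1211]
orientation: [1.818, 1.57, 0.382]
wrist_force: [-0.3, -0.1, -1.4]
grip_width: 0.013
```

Emit:
{"api": "servo_tool", "payload": {"increments": [[0, 16, -3, 0, 0, 0, 0.1], [20, 16, -3, 0, 0, 0, 0.1], [40, 16, -3, 0, 0, 0, 0.1], [60, 16, -3, 0, 0, 0, 0.1], [80, 16, -3, 0, 0, 0, 0.1], [80, 16, -3, 0, 0, 0, 0.1]]}}

```text
t: 4.9
eef_pos: [0.6207, -0.0274, 0.0381]
orientation: [-1.702, 1.564, -3.139]
wrist_force: [0.3, 0.0, -1.1]
grip_width: 0.0135
```

```bash
python3 inc.py .6242 -.0281 .0188 7.6
```

```text
t 4.9 pos [ 0.6207 -0.0274  0.0381] yaw 7.65 down [-0.0064 -0.     -1.    ] w 0.0135 F [ 0.3  0.  -1.1]
inc [19.3  3.5  1.1] [ 0.0008 -0.0008  0.0063]
```

Emit:
{"api": "servo_tool", "payload": {"increments": [[6, 2, 0, 0, 0, 0, 0.1], [12, 2, 0, 0, 0, 0, 0.1], [17, 2, 0, 0, 0, 0, 0.1], [19, 2, 0, 0, 0, 0, 0.1], [19, 2, 0, 0, 0, 0, 0.1]]}}

```text
t: 5.4
eef_pos: [0.6254, -0.0278, 0.0212]
orientation: [-2.061, 1.571, 2.784]
wrist_force: [-0.2, -0.8, -1.5]
grip_width: 0.0135
```

```bash
python3 inc.py .6242 -.0281 .0188 7.6
```

```text
t 5.4 pos [ 0.6254 -0.0278  0.0212] yaw 7.62 down [-3.e-04  1.e-04 -1.e+00] w 0.0135 F [-0.2 -0.8 -1.5]
inc [ 2.4 -1.2  0.2] [ 0.0004 -0.0001  0.0003]
```

Emit:
{"api": "servo_tool", "payload": {"increments": [[2, 0, 0, 0, 0, 0, 0.1], [3, 0, 0, 0, 0, 0, 0.1]]}}

```text
t: 5.6
eef_pos: [0.6258, -0.0278, 0.0189]
orientation: [2.135, 1.57, 0.697]
wrist_force: [-2.3, 1.8, 7.3]
grip_width: 0.013
```

```bash
python3 inc.py .6242 -.0281 .0188 7.6
```

```text
t 5.6 pos [ 0.6258 -0.0278  0.0189] yaw 7.62 down [ 5.e-04  4.e-04 -1.e+00] w 0.013 F [-2.3  1.8  7.3]
inc [ 0.1 -1.6  0.1] [ 0.0004 -0.0004 -0.0006]
```

Emit:
{"api": "servo_tool", "payload": {"increments": [[0, 0, 0, 0, 0, 0, 0.3], [0, 0, 0, 0, 0, 0, 0.45], [-15, 0, 0, 0, 0, 0, 0.47], [-60, 0, 0, 0, 0, 0, 0.47], [-105, 0, 0, 0, 0, 0, 0.47], [-110, -50, 10, 0, 0, 0, 0.47], [-110, -100, 20, 0, 0, 0, 0.47], [-110, -150, 30, 0, 0, 0, 0.47]]}}

```text
t: 6.4
eef_pos: [0.4829, -0.0773, 0.1295]
orientation: [1.605, 1.569, 0.168]
wrist_force: [-0.2, -1.0, 1.4]
grip_width: 0.0405
```

Emit:
{"api": "servo_tool", "payload": {"increments": [[0, -50, 8, 0, 0, 0, 0.47], [0, -71, 11, 0, 0, 0, 0.47], [20, -71, 11, 0, 0, 0, 0.47], [40, -71, 11, 0, 0, 0, 0.47], [40, -71, 11, 0, 0, 0, 0.47]]}}

```text
t: 6.9
eef_pos: [0.4133, -0.0967, 0.0876]
orientation: [-1.863, 1.568, 2.981]
wrist_force: [-0.1, -0.8, 0.1]
grip_width: 0.0401
```

```bash
python3 inc.py .4114 -.0976 .046 7.6
```

```text
t 6.9 pos [ 0.4133 -0.0967  0.0876] yaw 7.57 down [-3.e-03  5.e-04 -1.e+00] w 0.0401 F [-0.1 -0.8  0.1]
inc [41.6 -1.9  0.7] [-0.0006 -0.0009  0.0029]
```

Emit:
{"api": "servo_tool", "payload": {"increments": [[10, -1, 0.5, 0, 0, 0, 0.47], [22, -1, 0.5, 0, 0, 0, 0.47], [34, -1, 0.5, 0, 0, 0, 0.47], [41, -1, 0.5, 0, 0, 0, 0.47], [41, -1, 0.5, 0, 0, 0, 0.47]]}}

```text
t: 7.4
eef_pos: [0.4138, -0.0974, 0.047]
orientation: [-1.596, 1.57, -3.034]
wrist_force: [0.1, -0.3, -0.7]
grip_width: 0.04
```

```bash
python3 inc.py .4114 -.0976 .046 7.6
```

```text
t 7.4 pos [ 0.4138 -0.0974  0.047 ] yaw 7.62 down [-9.e-04 -1.e-04 -1.e+00] w 0.04 F [ 0.1 -0.3 -0.7]
inc [ 1.  -2.4 -0.1] [ 0.0003 -0.      0.0009]
```

Emit:
{"api": "servo_tool", "payload": {"increments": [[1, -2, 0, 0, 0, 0, 0.4], [1, -2, 0, 0, 0, 0, 0.25], [1, -2, 0, 0, 0, 0, 0.2], [1, -2, 0, 0, 0, 0, 0.1], [1, -2, 0, 0, 0, 0, 0.1], [1, -2, 0, 0, 0, 0, 0.1]]}}

```text
t: 8.0
eef_pos: [0.4126, -0.0976, 0.0467]
orientation: [1.671, 1.57, 0.233]
wrist_force: [-0.6, 0.6, 4.1]
grip_width: 0.013
```

```bash
python3 inc.py .4114 -.0976 .046 7.6
```

```text
t 8.0 pos [ 0.4126 -0.0976  0.0467] yaw 7.63 down [ 1.1e-03  3.0e-04 -1.0e+00] w 0.013 F [-0.6  0.6  4.1]
inc [ 0.7 -1.2 -0.1] [ 0.0005 -0.0001 -0.0011]
```

Emit:
{"api": "servo_tool", "payload": {"increments": [[-8, 0, 0, 0, 0, 0, 0.1], [-20, 0, 0, 0, 0, 0, 0.1], [-40, 0, 0, 0, 0, 0, 0.1], [-70, 0, 0, 0, 0, 0, 0.1], [-75, 40, -13, 0, 0, 0, 0.1], [-75, 80, -26, 0, 0, 0, 0.1], [-75, 120, -39, 0, 0, 0, 0.1], [-75, 150, -49, 0, 0, 0, 0.1]]}}

```text
t: 8.8
eef_pos: [0.5561, -0.0272, 0.1215]
orientation: [1.792, 1.57, 0.356]
wrist_force: [0.5, -0.5, -0.4]
grip_width: 0.0135
```

Emit:
{"api": "servo_tool", "payload": {"increments": [[0, 19, -6, 0, 0, 0, 0.1], [20, 19, -6, 0, 0, 0, 0.1], [40, 19, -6, 0, 0, 0, 0.1], [60, 19, -6, 0, 0, 0, 0.1], [80, 19, -6, 0, 0, 0, 0.1], [80, 19, -6, 0, 0, 0, 0.1]]}}

```text
t: 9.4
eef_pos: [0.5694, -0.0202, 0.0389]
orientation: [-1.645, 1.564, -3.083]
wrist_force: [0.1, 0.1, -2.1]
grip_width: 0.0135
```

```bash
python3 inc.py .5728 -.0207 .0197 7.6
```

```text
t 9.4 pos [ 0.5694 -0.0202  0.0389] yaw 7.64 down [-6.5e-03 -4.0e-04 -1.0e+00] w 0.0135 F [ 0.1  0.1 -2.1]
inc [19.2  3.5  0.9] [ 0.0007 -0.0005  0.0065]
```

Emit:
{"api": "servo_tool", "payload": {"increments": [[6, 0, 0, 0, 0, 0, 0.1], [12, 0, 0, 0, 0, 0, 0.1], [17, 0, 0, 0, 0, 0, 0.1], [20, 0, 0, 0, 0, 0, 0.1], [21, 0, 0, 0, 0, 0, 0.1], [22, 0, 0, 0, 0, 0, 0.1]]}}

```text
t: 10.0
eef_pos: [0.5723, -0.0206, 0.0197]
orientation: [3.131, 1.57, 1.693]
wrist_force: [-3.3, 1.0, 8.6]
grip_width: 0.0132
```

```bash
python3 inc.py .5728 -.0207 .0197 7.6
```

```text
t 10.0 pos [ 0.5723 -0.0206  0.0197] yaw 7.63 down [-1.e-04  5.e-04 -1.e+00] w 0.0132 F [-3.3  1.   8.6]
inc [0.  0.5 0.1] [ 0.0004 -0.0005 -0.    ]
```

Emit:
{"api": "servo_tool", "payload": {"increments": [[0, 0, 0, 0, 0, 0, 0.3], [0, 0, 0, 0, 0, 0, 0.45], [-15, 0, 0, 0, 0, 0, 0.47], [-60, 0, 0, 0, 0, 0, 0.47], [-110, 0, 0, 0, 0, 0, 0.47], [-150, -20, -40, 0, 0, 0, 0.47], [-180, -40, -80, 0, 0, 0, 0.47], [-180, -60, -130, 0, 0, 0, 0.47]]}}

```text
t: 10.8
eef_pos: [0.5054, 0.0861, 0.2019]
orientation: [1.757, 1.563, 0.315]
wrist_force: [1.0, 1.4, -0.7]
grip_width: 0.0403
```

Emit:
{"api": "servo_tool", "payload": {"increments": [[0, -20, -50, 0, 0, 0, 0.6], [0, -40, -90, 0, 0, 0, 0.6], [0, -60, -130, 0, 0, 0, 0.6], [0, -80, -180, 0, 0, 0, 0.6], [0, -100, -220, 0, 0, 0, 0.6], [0, -110, -265, 0, 0, 0, 0.6], [0, -110, -265, 0, 0, 0, 0.6]]}}

```text
t: 11.5
eef_pos: [0.3557, 0.3419, 0.1985]
orientation: [2.924, 1.567, 1.497]
wrist_force: [-0.5, -0.0, 0.2]
grip_width: 0.0512
```

```bash
python3 inc.py .4382 -.094 .1 7.6; python3 - <<'E'
from h import *
for n in("scene","top"):
    p,d=ctrl.read_camera(n);cv2.imwrite(f"pics/{n}2.png",p[:,:,::-1])
a=cv2.imread("pics/scene2.png")[150:370,150:430];b=cv2.imread("pics/top2.png")[160:380,110:390]
cv2.imwrite("pics/v2.png",cv2.resize(np.hstack([a,b]),(800,314)))
E
```

```text
t 11.5 pos [0.3557 0.3419 0.1985] yaw 8.25 down [ 3.0e-04  4.1e-03 -1.0e+00] w 0.0512 F [-0.5 -0.   0.2]
inc [ 96.7  19.  443.6] [ 0.0113 -0.0041 -0.0009]
```

View pics/v2.png

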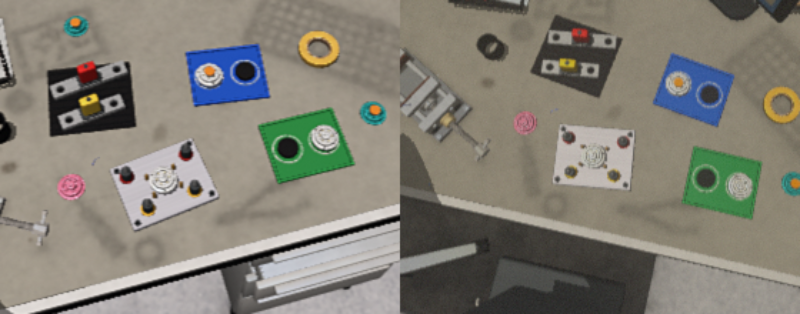

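```bash
cat > l2.py <<'E'
from h import *
import sys
def tiles(k,out):
    rows=[]
    for n in("scene","top"):
        img=cv2.imread(f"pics/{n}{k}.png")
        t=[rect(n,img,cx-.04,cx+.04,cy-.04,cy+.04,z,4000) for cx,cy,z in((.4382,-.094,.020),(.588,-.2015,.014),(.444,-.275,.012))]
        for q in t: cv2.line(q,(160,0),(160,320),(0,0,255),1);cv2.line(q,(0,160),(320,160),(0,0,255),1);cv2.circle(q,(160,160),76,(0,255,0),1)
        rows.append(np.hstack(t))
    cv2.imwrite(out,cv2.resize(np.vstack(rows),(800,533)))
tiles(sys.argv[1],sys.argv[2])
E
python3 l2.py 2 pics/t2.png
```

```text
Traceback (most recent call last):
  File "l2.py", line 11, in <module>
    tiles(sys.argv[1],sys.argv[2])
    ~~~~~^^^^^^^^^^^^^^^^^^^^^^^^^
  File "l2.py", line 9, in tiles
    rows.append(np.hstack(t))
                ~~~~~~~~~^^^
ValueError: all the input array dimensions except for the concatenation axis must match exactly, but along dimension 0, the array at index 0 has size 319 and the array at index 1 has size 320
```

```bash
sed -i 's/W,H=int((y1-y0)\*s),int((x1-x0)\*s)/W,H=round((y1-y0)*s),round((x1-x0)*s)/' h.py; python3 l2.py 2 pics/t2.png
```

```text
(no output)
```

View pics/t2.png

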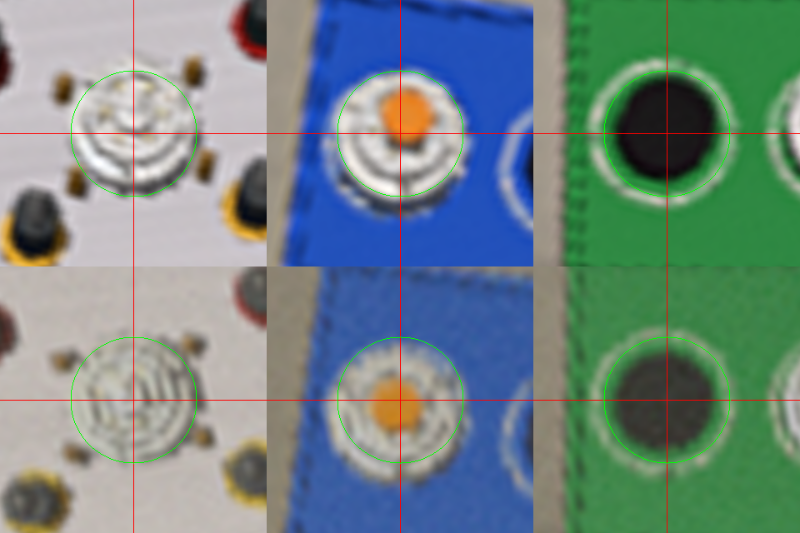

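```bash
python3 - <<'E'
from h import *
rows=[]
for n in("scene","top"):
    img=cv2.imread(f"pics/{n}2.png")
    t=[rect(n,img,.6-.065,.6+.065,-.0944,.0456,z,2850) for z in(.012,.048)]
    for q in t:
        for X,Y in((.6258,-.0278),(.5723,-.0206)):
            c=int((.0456-Y)*2850);r=int((.665-X)*2850);cv2.drawMarker(q,(c,r),(0,255,0),0,14,1)
    rows.append(np.hstack(t))
o=np.vstack(rows);print(o.shape);cv2.imwrite("pics/m2.png",o[:, :800])
E
```

```text
(742, 798, 3)
```

View pics/m2.png

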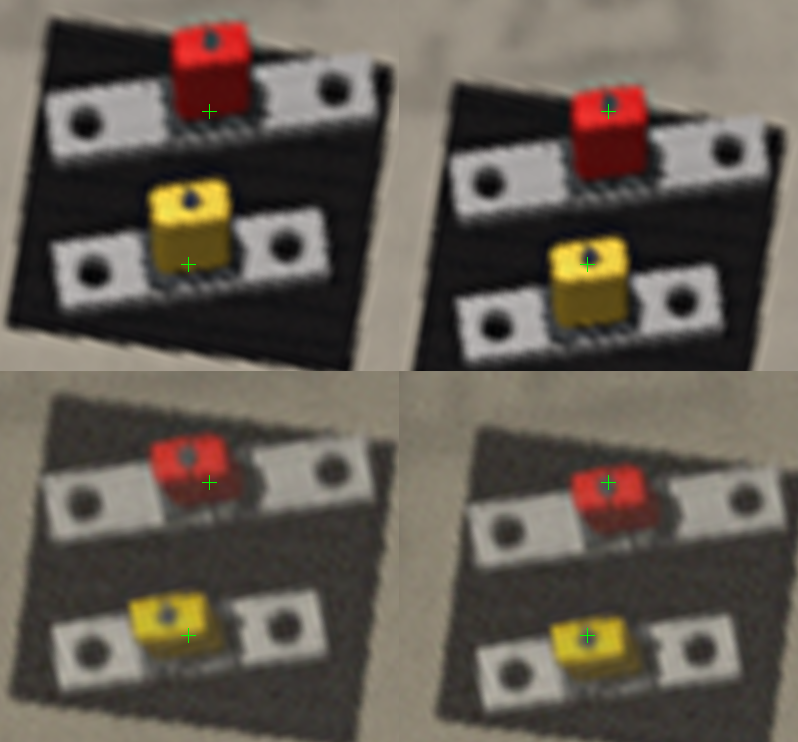

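Emit:
{"api": "servo_tool", "payload": {"increments": [[0, 2, 50, 0, 0, 0, 0.6], [0, 4, 100, 0.011, 0, 0, 0.6], [0, 6, 150, 0.011, 0, 0, 0.6], [0, 8, 200, 0.011, 0, 0, 0.6], [0, 10, 250, 0.011, 0, 0, 0.6], [0, 12, 300, 0.011, 0, 0, 0.6], [0, 15, 350, 0.011, 0, 0, 0.6], [0, 17, 400, 0.011, 0, 0, 0.6]]}}

```text
t: 12.4
eef_pos: [0.4283, -0.0627, 0.198]
orientation: [2.536, 1.568, 1.084]
wrist_force: [0.7, 1.2, -1.2]
grip_width: 0.0516
```

Emit:
{"api": "servo_tool", "payload": {"increments": [[20, 2, 30, 0, 0, 0, 0.6], [50, 2, 43, 0, 0, 0, 0.6], [90, 2, 43, 0, 0, 0, 0.6], [120, 2, 43, 0, 0, 0, 0.6], [130, 2, 43, 0, 0, 0, 0.6], [130, 2, 43, 0, 0, 0, 0.6], [130, 2, 43, 0, 0, 0, 0.6]]}}

```text
t: 13.1
eef_pos: [0.4371, -0.1022, 0.0688]
orientation: [1.489, 1.568, 0.039]
wrist_force: [0.3, -0.8, 0.5]
grip_width: 0.0515
```

```bash
python3 inc.py .4382 -.094 .0115 7.6
```

```text
t 13.1 pos [ 0.4371 -0.1022  0.0688] yaw 6.92 down [ 2.5e-03  1.0e-04 -1.0e+00] w 0.0515 F [ 0.3 -0.8  0.5]
inc [57.3  2.  -8. ] [-0.0118  0.0002 -0.0025]
```

Emit:
{"api": "servo_tool", "payload": {"increments": [[0, 2, -8, -0.012, 0, 0, 0.6], [0, 2, -8, -0.012, 0, 0, 0.6], [20, 2, -8, -0.012, 0, 0, 0.6], [30, 2, -8, -0.012, 0, 0, 0.6], [30, 2, -8, -0.012, 0, 0, 0.6]]}}

```text
t: 13.6
eef_pos: [0.4364, -0.0927, 0.0368]
orientation: [-1.869, 1.569, 2.978]
wrist_force: [1.0, -0.2, -0.1]
grip_width: 0.0511
```

```bash
python3 inc.py .4382 -.094 .0115 7.6
```

```text
t 13.6 pos [ 0.4364 -0.0927  0.0368] yaw 7.71 down [-2.e-03  3.e-04 -1.e+00] w 0.0511 F [ 1.  -0.2 -0.1]
inc [25.3  1.7  1.6] [ 0.0019 -0.0006  0.002 ]
```

Emit:
{"api": "servo_tool", "payload": {"increments": [[0, 1.5, 1.5, 0, 0, 0, 0.6], [8, 1.5, 1.5, 0, 0, 0, 0.6], [16, 1.5, 1.5, 0, 0, 0, 0.6], [22, 1.5, 1.5, 0, 0, 0, 0.6], [25, 1.5, 1.5, 0, 0, 0, 0.6], [25, 1.5, 1.5, 0, 0, 0, 0.6]], "squeeze": 25}}

```text
t: 14.2
eef_pos: [0.4384, -0.0945, 0.0119]
orientation: [-1.716, 1.57, 3.13]
wrist_force: [-0.1, -0.0, 0.1]
grip_width: 0.0514
```

```bash
python3 inc.py .4382 -.094 .0115 7.6
```

```text
t 14.2 pos [ 0.4384 -0.0945  0.0119] yaw 7.67 down [-0.0011  0.     -1.    ] w 0.0514 F [-0.1 -0.   0.1]
inc [ 0.4 -0.2 -0.5] [ 0.0012 -0.0002  0.0011]
```

Emit:
{"api": "servo_tool", "payload": {"increments": [[0.3, 0, -0.4, 0, 0, 0, 0.5], [0.3, 0, -0.4, 0, 0, 0, 0.45], [0.3, 0, -0.4, 0, 0, 0, 0.42], [0.3, 0, -0.4, 0, 0, 0, 0.38], [0.3, 0, -0.4, 0, 0, 0, 0.38], [0.3, 0, -0.4, 0, 0, 0, 0.38]]}}

```text
t: 14.8
eef_pos: [0.4392, -0.094, 0.0126]
orientation: [2.073, 1.57, 0.636]
wrist_force: [-1.8, 0.6, 6.1]
grip_width: 0.035
```

```bash
python3 inc.py .4382 -.094 .0115 7.6
```

```text
t 14.8 pos [ 0.4392 -0.094   0.0126] yaw 7.68 down [ 7.e-04  5.e-04 -1.e+00] w 0.035 F [-1.8  0.6  6.1]
inc [ 1.1 -1.  -0.2] [ 0.0014 -0.0004 -0.0008]
```

Emit:
{"api": "servo_tool", "payload": {"increments": [[-3, 0, 0, 0, 0, 0, 0.38], [-8, 0, 0, 0, 0, 0, 0.38], [-14, 0, 0, 0, 0, 0, 0.38], [-20, 0, 0, 0, 0, 0, 0.38], [-35, 0, 0, 0, 0, 0, 0.38]]}}

```text
t: 15.3
eef_pos: [0.438, -0.0939, 0.0472]
orientation: [-1.734, 1.569, 3.112]
wrist_force: [-0.8, -0.3, -0.4]
grip_width: 0.0345
```

```bash
python3 inc.py .4443 -.2746 .1 7.6; python3 - <<'E'
from h import *
for n in("scene","top"):
    p,d=ctrl.read_camera(n);cv2.imwrite(f"pics/{n}3.png",p[:,:,::-1])
a=cv2.imread("pics/scene3.png")[200:340,180:340];b=cv2.imread("pics/top3.png")[220:320,190:305]
cv2.imwrite("pics/v3.png",np.hstack([cv2.resize(a,(400,350)),cv2.resize(b,(400,350))]))
E
```

```text
t 15.3 pos [ 0.438  -0.0939  0.0472] yaw 7.68 down [-1.8e-03  1.0e-04 -1.0e+00] w 0.0345 F [-0.8 -0.3 -0.4]
inc [-52.9 -18.  179.9] [ 0.0013 -0.0003  0.0017]
```

View pics/v3.png

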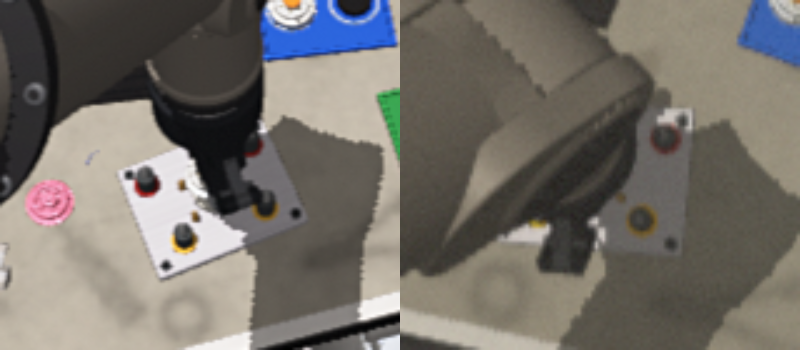

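Emit:
{"api": "servo_tool", "payload": {"increments": [[-20, 0, 0, 0, 0, 0, 0.38], [-60, 0, 0, 0, 0, 0, 0.38], [-70, -5, 40, 0, 0, 0, 0.38], [-70, -10, 80, 0, 0, 0, 0.38], [-70, -14, 120, 0, 0, 0, 0.38], [-70, -18, 160, 0, 0, 0, 0.38], [-70, -18, 180, 0, 0, 0, 0.38], [-70, -18, 180, 0, 0, 0, 0.38]]}}

```text
t: 16.2
eef_pos: [0.4445, -0.2785, 0.1173]
orientation: [0.037, 1.568, -1.405]
wrist_force: [-0.1, 0.0, 0.7]
grip_width: 0.0344
```

```bash
python3 inc.py .4443 -.2746 .1 7.6; python3 - <<'E'
from h import *
for n in("scene","top"):
    p,d=ctrl.read_camera(n);cv2.imwrite(f"pics/{n}4.png",p[:,:,::-1])
a=cv2.imread("pics/scene4.png")[150:340,200:420];b=cv2.imread("pics/top4.png")[190:340,190:365]
cv2.imwrite("pics/v4.png",np.hstack([cv2.resize(a,(400,350)),cv2.resize(b,(400,350))]))
E
```

```text
t 16.2 pos [ 0.4445 -0.2785  0.1173] yaw 7.39 down [ 5.0e-04 -2.8e-03 -1.0e+00] w 0.0344 F [-0.1  0.   0.7]
inc [17.2  0.3 -3.9] [-0.0036  0.0028 -0.0001]
```

View pics/v4.png

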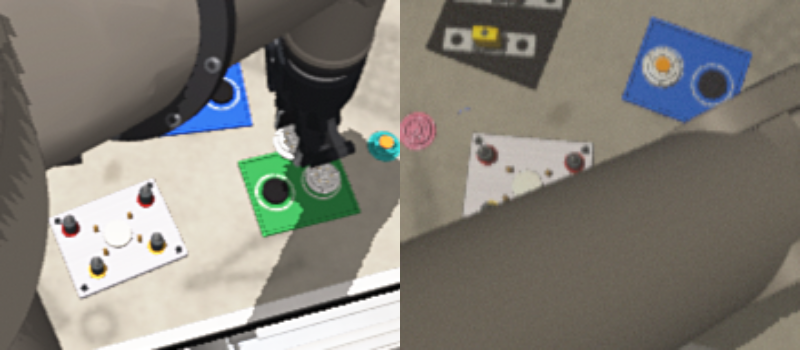

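Emit:
{"api": "servo_tool", "payload": {"increments": [[20, 0, -3, -0.003, 0, 0, 0.38], [45, 0, -3, -0.003, 0, 0, 0.38], [70, 0, -3, -0.003, 0, 0, 0.38], [85, 0, -3, -0.003, 0, 0, 0.38], [85, 0, -3, -0.003, 0, 0, 0.38]]}}

```text
t: 16.8
eef_pos: [0.4435, -0.2695, 0.0303]
orientation: [-2.311, 1.566, 2.541]
wrist_force: [0.2, -0.1, -0.4]
grip_width: 0.0345
```

```bash
python3 inc.py .4448 -.2746 .0068 7.6
```

```text
t 16.8 pos [ 0.4435 -0.2695  0.0303] yaw 7.96 down [-0.0039  0.0027 -1.    ] w 0.0345 F [ 0.2 -0.1 -0.4]
inc [23.4  0.7  5.3] [ 0.0062 -0.0032  0.0035]
```

Emit:
{"api": "servo_tool", "payload": {"increments": [[0, 0, 4, 0.004, 0, 0, 0.38], [7, 0, 4, 0.004, 0, 0, 0.38], [14, 0, 4, 0.004, 0, 0, 0.38], [19, 0, 4, 0.004, 0, 0, 0.38], [19, 0, 4, 0.004, 0, 0, 0.38]]}}

```text
t: 17.3
eef_pos: [0.4447, -0.2754, 0.0124]
orientation: [-2.376, 1.569, 2.47]
wrist_force: [0.1, 0.2, 0.9]
grip_width: 0.0344
```

```bash
python3 inc.py .4448 -.2746 .0068 7.6
```

```text
t 17.3 pos [ 0.4447 -0.2754  0.0124] yaw 7.62 down [-1.e-03  8.e-04 -1.e+00] w 0.0344 F [0.1 0.2 0.9]
inc [ 5.6  0.2 -0.8] [ 0.0004 -0.001   0.0009]
```

Emit:
{"api": "servo_tool", "payload": {"increments": [[2, 0, 0, 0, 0, 0, 0.38], [4, 0, 0, 0, 0, 0, 0.38], [5, 0, 0, 0, 0, 0, 0.38], [5.5, 0, 0, 0, 0, 0, 0.38]]}}

```text
t: 17.7
eef_pos: [0.4452, -0.2758, 0.0075]
orientation: [2.818, 1.571, 1.38]
wrist_force: [0.4, -0.6, -0.4]
grip_width: 0.0344
```

```bash
python3 inc.py .4448 -.2746 .0068 7.6
```

```text
t 17.7 pos [ 0.4452 -0.2758  0.0075] yaw 7.63 down [ 0.e+00  1.e-04 -1.e+00] w 0.0344 F [ 0.4 -0.6 -0.4]
inc [ 0.7 -0.2 -1.2] [ 0.0004 -0.0001 -0.    ]
```

Emit:
{"api": "servo_tool", "payload": {"increments": [[0.7, 0, 0, 0, 0, 0, 0.38], [1, 0, 0, 0, 0, 0, 0.38], [1, 0, 0, 0, 0, 0, 0.38]]}}

```text
t: 18.0
eef_pos: [0.4452, -0.2758, 0.0067]
orientation: [2.397, 1.571, 0.96]
wrist_force: [0.1, -0.0, 0.7]
grip_width: 0.0344
```

Emit:
{"api": "servo_tool", "payload": {"increments": [[0.4, 0, 0, 0, 0, 0, 0.42], [0.4, 0, 0, 0, 0, 0, 0.48], [0.4, 0, 0, 0, 0, 0, 0.56], [0, 0, 0, 0, 0, 0, 0.6], [-15, 0, 0, 0, 0, 0, 0.6], [-40, 0, 0, 0, 0, 0, 0.6], [-85, 0, 0, 0, 0, 0, 0.6]]}}

```text
t: 18.7
eef_pos: [0.4435, -0.2748, 0.0915]
orientation: [-2.065, 1.566, 2.78]
wrist_force: [0.7, -0.7, 1.0]
grip_width: 0.0515
```

```bash
python3 inc.py .5867 -.2011 .1 7.6
```

```text
t 18.7 pos [ 0.4435 -0.2748  0.0915] yaw 7.6 down [-0.0046  0.0017 -1.    ] w 0.0515 F [ 0.7 -0.7  1. ]
inc [ -9.1 151.6 -54.1] [ 0.0001 -0.0023  0.0044]
```

Emit:
{"api": "servo_tool", "payload": {"increments": [[-9, 45, -15, 0, 0, 0, 0.6], [-9, 90, -32, 0, 0, 0, 0.6], [-9, 130, -46, 0, 0, 0, 0.6], [-9, 151, -54, 0, 0, 0, 0.6], [-9, 151, -54, 0, 0, 0, 0.6]]}}

```text
t: 19.2
eef_pos: [0.5917, -0.1988, 0.1013]
orientation: [1.512, 1.568, 0.081]
wrist_force: [-0.4, 0.5, -0.4]
grip_width: 0.0513
```

```bash
python3 inc.py .5867 -.2011 .0065 7.6; python3 - <<'E'
from h import *
for n in("scene","top"):
    p,d=ctrl.read_camera(n);cv2.imwrite(f"pics/{n}5.png",p[:,:,::-1])
a=cv2.imread("pics/scene5.png")[150:340,200:420];b=cv2.imread("pics/top5.png")[190:340,190:365]
cv2.imwrite("pics/v5.png",np.hstack([cv2.resize(a,(400,350)),cv2.resize(b,(400,350))]))
E
```

```text
t 19.2 pos [ 0.5917 -0.1988  0.1013] yaw 8.02 down [ 2.5e-03  2.0e-04 -1.0e+00] w 0.0513 F [-0.4  0.5 -0.4]
inc [94.8 -5.5  1.6] [ 0.0073  0.0001 -0.0025]
```

View pics/v5.png

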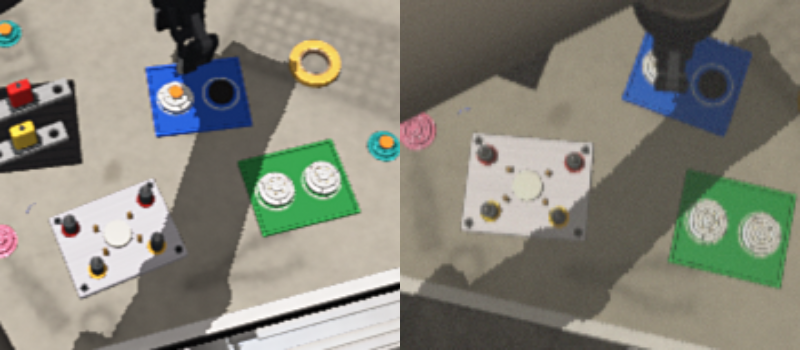

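Emit:
{"api": "servo_tool", "payload": {"increments": [[0, -2, 0, 0, 0, 0, 0.6], [30, -2, 0, 0, 0, 0, 0.6], [60, -2, 0, 0, 0, 0, 0.6], [60, -2, 0, 0, 0, 0, 0.6]]}}

```text
t: 19.7
eef_pos: [0.5815, -0.2021, 0.0375]
orientation: [-2.029, 1.563, 2.813]
wrist_force: [-0.2, -0.1, -0.1]
grip_width: 0.0511
```

```bash
python3 inc.py .5867 -.2011 .0065 7.6; python3 - <<'E'
from h import *
r=[]
for n in("scene","top"):
    img=cv2.imread(f"pics/{n}5.png")
    q=rect(n,img,.4382-.03,.4382+.03,-.124,-.064,.018,6000)
    cv2.line(q,(180,0),(180,360),(0,0,255),1);cv2.line(q,(0,180),(360,180),(0,0,255),1);cv2.circle(q,(180,180),90,(0,255,0),1);r.append(q)
cv2.imwrite("pics/s5.png",np.hstack(r))
E
```

```text
t 19.7 pos [ 0.5815 -0.2021  0.0375] yaw 7.48 down [-0.0074  0.0025 -1.    ] w 0.0511 F [-0.2 -0.1 -0.1]
inc [31.   5.5 -0.2] [-0.002  -0.0035  0.007 ]
```

View pics/s5.png

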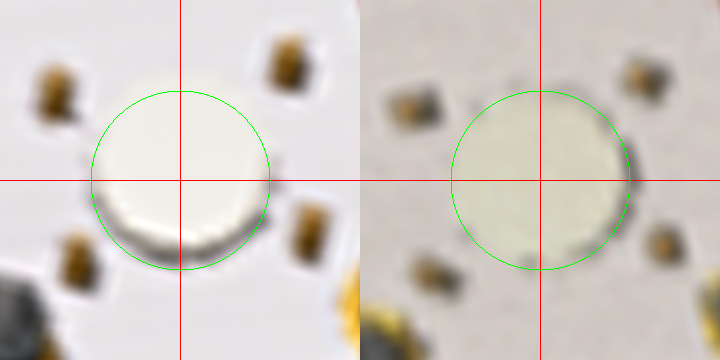

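Emit:
{"api": "servo_tool", "payload": {"increments": [[0, 3, 0, 0, 0, 0, 0.6], [10, 3, 0, 0, 0, 0, 0.6], [18, 3, 0, 0, 0, 0, 0.6], [18, 3, 0, 0, 0, 0, 0.6], [18, 3, 0, 0, 0, 0, 0.6]]}}

```text
t: 20.2
eef_pos: [0.5887, -0.2021, 0.0227]
orientation: [2.484, 1.571, 1.046]
wrist_force: [0.5, -0.3, -0.8]
grip_width: 0.0511
```

```bash
python3 inc.py .5867 -.2011 .0065 7.6
```

```text
t 20.2 pos [ 0.5887 -0.2021  0.0227] yaw 7.62 down [ 0.  0. -1.] w 0.0511 F [ 0.5 -0.3 -0.8]
inc [16.2 -1.8 -1.3] [ 0.0004 -0.     -0.    ]
```

Emit:
{"api": "servo_tool", "payload": {"increments": [[0, -2, -1.2, 0, 0, 0, 0.6], [8, -2, -1.2, 0, 0, 0, 0.6], [14, -2, -1.2, 0, 0, 0, 0.6], [16, -2, -1.2, 0, 0, 0, 0.6], [16, -2, -1.2, 0, 0, 0, 0.6]]}}

```text
t: 20.7
eef_pos: [0.5861, -0.201, 0.0059]
orientation: [-2.058, 1.57, 2.788]
wrist_force: [-0.6, 0.0, -0.3]
grip_width: 0.0512
```

```bash
python3 inc.py .5867 -.2011 .0062 7.6
```

```text
t 20.7 pos [ 0.5861 -0.201   0.0059] yaw 7.62 down [-1.e-03  4.e-04 -1.e+00] w 0.0512 F [-0.6  0.  -0.3]
inc [-0.3  0.5  0.2] [ 0.0004 -0.0005  0.001 ]
```

Emit:
{"api": "servo_tool", "payload": {"increments": [[0, 0, 0, 0, 0, 0, 0.5], [0, 0, 0, 0, 0, 0, 0.45], [0, 0, 0, 0, 0, 0, 0.42], [0, 0, 0, 0, 0, 0, 0.38], [0, 0, 0, 0, 0, 0, 0.38], [0, 0, 0, 0, 0, 0, 0.38]]}}

```text
t: 21.3
eef_pos: [0.5866, -0.2014, 0.007]
orientation: [1.586, 1.57, 0.148]
wrist_force: [-1.9, 0.6, 4.2]
grip_width: 0.0349
```

```bash
python3 inc.py .439 -.0942 .1 7.6
```

```text
t 21.3 pos [ 0.5866 -0.2014  0.007 ] yaw 7.62 down [ 3.e-04  0.e+00 -1.e+00] w 0.0349 F [-1.9  0.6  4.2]
inc [ -93.  -132.1 -125.8] [ 0.0003 -0.     -0.0003]
```

Emit:
{"api": "servo_tool", "payload": {"increments": [[-3, 0, 0, 0, 0, 0, 0.38], [-10, 0, 0, 0, 0, 0, 0.38], [-40, 0, 0, 0, 0, 0, 0.38], [-75, -20, -20, 0, 0, 0, 0.38], [-90, -55, -52, 0, 0, 0, 0.38], [-90, -85, -81, 0, 0, 0, 0.38], [-90, -115, -110, 0, 0, 0, 0.38], [-90, -132, -126, 0, 0, 0, 0.38]]}}

```text
t: 22.1
eef_pos: [0.4359, -0.0917, 0.0961]
orientation: [-2.629, 1.567, 2.218]
wrist_force: [0.1, -0.5, -0.8]
grip_width: 0.0349
```

Emit:
{"api": "servo_tool", "payload": {"increments": [[0, 0, 0, 0, 0, 0, 0.38], [20, 0, 0, 0, 0, 0, 0.38], [40, 0, 0, 0, 0, 0, 0.38], [50, 0, 0, 0, 0, 0, 0.38], [50, 0, 0, 0, 0, 0, 0.38], [50, 0, 0, 0, 0, 0, 0.38]]}}

```text
t: 22.7
eef_pos: [0.4397, -0.0945, 0.047]
orientation: [0.817, 1.57, -0.621]
wrist_force: [-0.3, -0.2, -0.3]
grip_width: 0.0345
```

```bash
python3 inc.py .439 -.0943 .0135 7.6
```

```text
t 22.7 pos [ 0.4397 -0.0945  0.047 ] yaw 7.58 down [ 8.e-04 -6.e-04 -1.e+00] w 0.0345 F [-0.3 -0.2 -0.3]
inc [33.5 -0.7 -0.3] [-0.0003  0.0007 -0.0008]
```

Emit:
{"api": "servo_tool", "payload": {"increments": [[8, 0, 0, 0, 0, 0, 0.38], [16, 0, 0, 0, 0, 0, 0.38], [22, 0, 0, 0, 0, 0, 0.38], [22, 0, 0, 0, 0, 0, 0.38], [22, 0, 0, 0, 0, 0, 0.38]]}}

```text
t: 23.2
eef_pos: [0.4389, -0.0939, 0.0245]
orientation: [-1.768, 1.57, 3.077]
wrist_force: [0.3, -0.7, -0.8]
grip_width: 0.0348
```

```bash
python3 inc.py .439 -.0943 .0135 7.6
```

```text
t 23.2 pos [ 0.4389 -0.0939  0.0245] yaw 7.61 down [-4.e-04  0.e+00 -1.e+00] w 0.0348 F [ 0.3 -0.7 -0.8]
inc [11.   0.1  0.4] [ 0.0002 -0.0001  0.0003]
```

Emit:
{"api": "servo_tool", "payload": {"increments": [[3, 0, 0.3, 0, 0, 0, 0.38], [6, 0, 0.3, 0, 0, 0, 0.38], [9, 0, 0.3, 0, 0, 0, 0.38], [10.5, 0, 0.3, 0, 0, 0, 0.38], [11.5, 0, 0.3, 0, 0, 0, 0.38]]}}

```text
t: 23.7
eef_pos: [0.4389, -0.0941, 0.0129]
orientation: [-2.245, 1.57, 2.6]
wrist_force: [-1.9, -1.3, 6.2]
grip_width: 0.0349
```

```bash
python3 inc.py .439 -.0943 .013 7.6
```

```text
t 23.7 pos [ 0.4389 -0.0941  0.0129] yaw 7.62 down [-3.e-04  2.e-04 -1.e+00] w 0.0349 F [-1.9 -1.3  6.2]
inc [-0.1  0.   0.2] [ 0.0003 -0.0002  0.0002]
```

Emit:
{"api": "servo_tool", "payload": {"increments": [[0, 0, 0, 0, 0, 0, 0.42], [0, 0, 0, 0, 0, 0, 0.5], [0, 0, 0, 0, 0, 0, 0.58], [-10, 0, 0, 0, 0, 0, 0.6], [-40, 0, 0, 0, 0, 0, 0.6], [-90, 0, 0, 0, 0, 0, 0.5], [-130, 0, -45, 0, 0, 0, 0.47], [-130, -5, -95, 0, 0, 0, 0.47]]}}

```text
t: 24.5
eef_pos: [0.4272, -0.0126, 0.1453]
orientation: [1.577, 1.563, 0.132]
wrist_force: [0.9, 1.8, 0.6]
grip_width: 0.0403
```

Emit:
{"api": "servo_tool", "payload": {"increments": [[0, 0, -50, 0, 0, 0, 0.47], [0, 0, -100, 0, 0, 0, 0.47], [0, 0, -150, 0, 0, 0, 0.47], [0, 0, -200, 0, 0, 0, 0.47], [0, 0, -200, 0, 0, 0, 0.47]]}}

```text
t: 25.0
eef_pos: [0.3963, 0.1945, 0.1423]
orientation: [2.461, 1.568, 1.035]
wrist_force: [-0.4, 0.6, -0.1]
grip_width: 0.0402
```

```bash
python3 - <<'E'
from h import *
for n in("scene","top"):
    p,d=ctrl.read_camera(n);cv2.imwrite(f"pics/{n}6.png",p[:,:,::-1])
a=cv2.imread("pics/scene6.png")[150:340,180:400];b=cv2.imread("pics/top6.png")[170:320,190:365]
r=[]
for n in("scene","top"):
    img=cv2.imread(f"pics/{n}6.png")
    q=rect(n,img,.4388-.03,.4388+.03,-.1242,-.0642,.020,6000)
    cv2.line(q,(180,0),(180,360),(0,0,255),1);cv2.line(q,(0,180),(360,180),(0,0,255),1);cv2.circle(q,(180,180),114,(0,255,0),1);r.append(cv2.resize(q,(250,250)))
o=np.hstack([cv2.resize(a,(400,350)),cv2.resize(b,(400,350))]);o=np.vstack([o,np.hstack(r+[np.zeros((250,300,3),np.uint8)])])
cv2.imwrite("pics/v6.png",o)
E
python3 inc.py .6258 -.0278 .1 7.6
```

```text
t 25.1 pos [0.397  0.1881 0.142 ] yaw 7.8 down [ 4.e-04 -3.e-04 -1.e+00] w 0.0402 F [-0.5 -0.2 -0.1]
inc [ 42.1 197.3 244.9] [ 0.0034  0.0004 -0.0003]
```

View pics/v6.png

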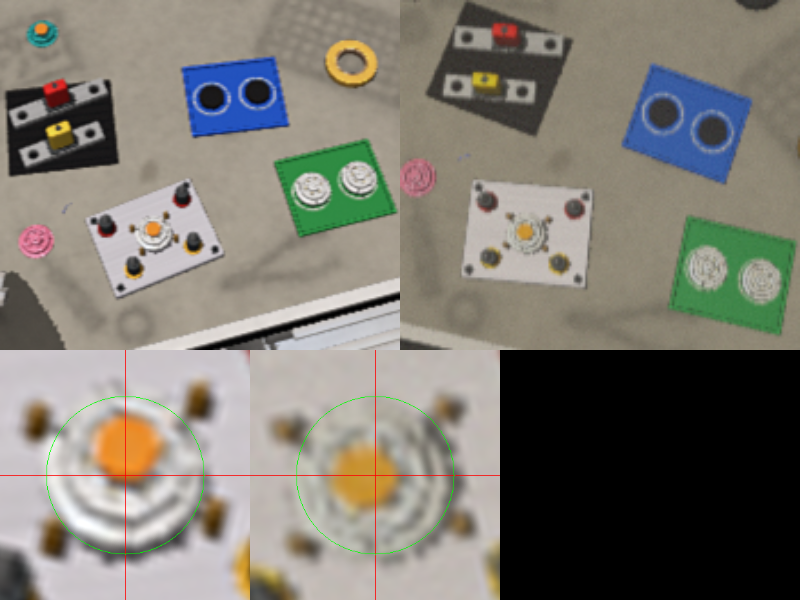

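Emit:
{"api": "servo_tool", "payload": {"increments": [[0, 31, 38, 0, 0, 0, 0.47], [0, 62, 77, 0, 0, 0, 0.47], [0, 93, 115, 0, 0, 0, 0.47], [0, 124, 154, 0, 0, 0, 0.47], [0, 155, 192, 0, 0, 0, 0.47], [0, 186, 231, 0, 0, 0, 0.47], [0, 197, 245, 0, 0, 0, 0.47], [0, 197, 245, 0, 0, 0, 0.47]]}}

```text
t: 25.9
eef_pos: [0.6258, -0.036, 0.1425]
orientation: [0.282, 1.567, -1.164]
wrist_force: [0.5, -0.4, 0.9]
grip_width: 0.0399
```

Emit:
{"api": "servo_tool", "payload": {"increments": [[20, 0, 0, 0, 0, 0, 0.47], [50, 0, 0, 0, 0, 0, 0.47], [60, 0, 0, 0, 0, 0, 0.47], [60, 0, 0, 0, 0, 0, 0.47]], "squeeze": 50}}

```text
t: 26.3
eef_pos: [0.6229, -0.0289, 0.0805]
orientation: [-1.827, 1.567, 3.019]
wrist_force: [-1.1, -0.1, 0.3]
grip_width: 0.0402
```

```bash
python3 inc.py .6258 -.0278 .0189 7.6
```

```text
t 26.3 pos [ 0.6229 -0.0289  0.0805] yaw 7.61 down [-3.8e-03  5.0e-04 -1.0e+00] w 0.0402 F [-1.1 -0.1  0.3]
inc [61.6  3.2 -0.7] [ 0.0002 -0.001   0.0037]
```

Emit:
{"api": "servo_tool", "payload": {"increments": [[10, 1, 0, 0, 0, 0, 0.47], [20, 1, 0, 0, 0, 0, 0.47], [20, 1, 0, 0, 0, 0, 0.47], [20, 1, 0, 0, 0, 0, 0.47]]}}

```text
t: 26.7
eef_pos: [0.626, -0.0292, 0.0617]
orientation: [2.457, 1.571, 1.019]
wrist_force: [-0.0, -0.6, 0.0]
grip_width: 0.0396
```

```bash
python3 inc.py .6258 -.0278 .0189 7.6
```

```text
t 26.7 pos [ 0.626  -0.0292  0.0617] yaw 7.62 down [ 0.  0. -1.] w 0.0396 F [-0.  -0.6  0. ]
inc [42.8 -0.  -1.4] [ 0.0004 -0.     -0.    ]
```

Emit:
{"api": "servo_tool", "payload": {"increments": [[12, 0, -1.3, 0, 0, 0, 0.47], [24, 0, -1.3, 0, 0, 0, 0.47], [36, 0, -1.3, 0, 0, 0, 0.47], [42, 0, -1.3, 0, 0, 0, 0.47], [42, 0, -1.3, 0, 0, 0, 0.47], [42, 0, -1.3, 0, 0, 0, 0.47]]}}

```text
t: 27.3
eef_pos: [0.6259, -0.0282, 0.0195]
orientation: [-0.379, 1.571, -1.817]
wrist_force: [0.3, -0.5, 0.2]
grip_width: 0.0401
```

```bash
python3 inc.py .6258 -.0278 .0189 7.6
```

```text
t 27.3 pos [ 0.6259 -0.0282  0.0195] yaw 7.61 down [-0.e+00 -2.e-04 -1.e+00] w 0.0401 F [ 0.3 -0.5  0.2]
inc [ 0.6 -0.  -0.4] [0.0001 0.0002 0.0001]
```

Emit:
{"api": "servo_tool", "payload": {"increments": [[0.6, 0, -0.4, 0, 0, 0, 0.3], [0.6, 0, -0.4, 0, 0, 0, 0.2], [0.6, 0, -0.4, 0, 0, 0, 0.1], [0.6, 0, -0.4, 0, 0, 0, 0.1], [0.6, 0, -0.4, 0, 0, 0, 0.1]]}}

```text
t: 27.8
eef_pos: [0.6262, -0.0276, 0.0195]
orientation: [1.623, 1.57, 0.185]
wrist_force: [0.4, 1.0, 3.1]
grip_width: 0.0131
```

```bash
python3 inc.py .465 -.0908 .1 7.6
```

```text
t 27.8 pos [ 0.6262 -0.0276  0.0195] yaw 7.62 down [ 9.e-04  2.e-04 -1.e+00] w 0.0131 F [0.4 1.  3.1]
inc [ -80.7 -168.1   41.3] [ 0.0004 -0.     -0.0009]
```

Emit:
{"api": "servo_tool", "payload": {"increments": [[-8, 0, 0, 0, 0, 0, 0.1], [-25, 0, 0, 0, 0, 0, 0.1], [-60, 0, 0, 0, 0, 0, 0.1], [-85, -20, 5, 0, 0, 0, 0.1], [-90, -60, 15, 0, 0, 0, 0.1], [-90, -100, 25, 0, 0, 0, 0.1], [-90, -140, 35, 0, 0, 0, 0.1], [-90, -168, 41, 0, 0, 0, 0.1]]}}

```text
t: 28.6
eef_pos: [0.4617, -0.0918, 0.1095]
orientation: [-2.834, 1.569, 2.009]
wrist_force: [0.2, -0.1, -1.1]
grip_width: 0.0135
```

Emit:
{"api": "servo_tool", "payload": {"increments": [[0, 0, 0, 0, 0, 0, 0.1], [10, 0, 0, 0, 0, 0, 0.1], [25, 0, 0, 0, 0, 0, 0.1], [30, 0, 0, 0, 0, 0, 0.1], [30, 0, 0, 0, 0, 0, 0.1], [30, 0, 0, 0, 0, 0, 0.1]]}}

```text
t: 29.2
eef_pos: [0.4654, -0.0906, 0.0791]
orientation: [0.394, 1.57, -1.043]
wrist_force: [0.2, 1.0, -1.4]
grip_width: 0.0131
```

```bash
python3 inc.py .4652 -.0907 .0458 7.6
```

```text
t 29.2 pos [ 0.4654 -0.0906  0.0791] yaw 7.64 down [ 3.e-04 -6.e-04 -1.e+00] w 0.0131 F [ 0.2  1.  -1.4]
inc [33.3 -0.2  0.1] [ 0.0007  0.0006 -0.0003]
```

Emit:
{"api": "servo_tool", "payload": {"increments": [[6, 0, 0, 0, 0, 0, 0.1], [12, 0, 0, 0, 0, 0, 0.1], [16, 0, 0, 0, 0, 0, 0.1], [20, 0, 0, 0, 0, 0, 0.1], [20, 0, 0, 0, 0, 0, 0.1]]}}

```text
t: 29.7
eef_pos: [0.4642, -0.0904, 0.0584]
orientation: [-1.787, 1.57, 3.058]
wrist_force: [0.1, -0.8, -1.5]
grip_width: 0.0136
```

```bash
python3 inc.py .4652 -.0907 .0465 7.6
```

```text
t 29.7 pos [ 0.4642 -0.0904  0.0584] yaw 7.62 down [-1.2e-03  1.0e-04 -1.0e+00] w 0.0136 F [ 0.1 -0.8 -1.5]
inc [11.9  1.   0.4] [ 0.0003 -0.0003  0.0011]
```

Emit:
{"api": "servo_tool", "payload": {"increments": [[3, 0.8, 0.4, 0, 0, 0, 0.1], [6, 0.8, 0.4, 0, 0, 0, 0.1], [9, 0.8, 0.4, 0, 0, 0, 0.1], [11, 0.8, 0.4, 0, 0, 0, 0.1], [12, 0.8, 0.4, 0, 0, 0, 0.1], [12.5, 0.8, 0.4, 0, 0, 0, 0.1]]}}

```text
t: 30.3
eef_pos: [0.4655, -0.0907, 0.0464]
orientation: [-2.399, 1.571, 2.447]
wrist_force: [-1.1, 1.2, 4.2]
grip_width: 0.0136
```

```bash
python3 inc.py .4652 -.0907 .0465 7.6
```

```text
t 30.3 pos [ 0.4655 -0.0907  0.0464] yaw 7.62 down [-2.e-04  2.e-04 -1.e+00] w 0.0136 F [-1.1  1.2  4.2]
inc [-0.1 -0.2 -0.1] [ 0.0004 -0.0002  0.0002]
```

Emit:
{"api": "servo_tool", "payload": {"increments": [[0, 0, 0, 0, 0, 0, 0.25], [0, 0, 0, 0, 0, 0, 0.42], [-10, 0, 0, 0, 0, 0, 0.47], [-45, 0, 0, 0, 0, 0, 0.47], [-60, 20, -10, 0, 0, 0, 0.47], [-60, 60, -29, 0, 0, 0, 0.47], [-60, 100, -48, 0, 0, 0, 0.47], [-60, 115, -55, 0, 0, 0, 0.47]]}}

```text
t: 31.1
eef_pos: [0.5764, -0.0169, 0.1076]
orientation: [1.663, 1.567, 0.231]
wrist_force: [0.3, -0.1, -1.0]
grip_width: 0.0401
```

Emit:
{"api": "servo_tool", "payload": {"increments": [[0, 0, 0, 0, 0, 0, 0.47], [15, 0, 0, 0, 0, 0, 0.47], [35, 0, 0, 0, 0, 0, 0.47], [40, 0, 0, 0, 0, 0, 0.47], [40, 0, 0, 0, 0, 0, 0.47]]}}

```text
t: 31.6
eef_pos: [0.5702, -0.022, 0.0655]
orientation: [-1.66, 1.568, -3.1]
wrist_force: [0.3, -0.3, 0.6]
grip_width: 0.0398
```

```bash
python3 inc.py .5723 -.0206 .0197 7.6
```

```text
t 31.6 pos [ 0.5702 -0.022   0.0655] yaw 7.5 down [-2.9e-03 -1.0e-04 -1.0e+00] w 0.0398 F [ 0.3 -0.3  0.6]
inc [45.8  2.4 -1.1] [-0.0017 -0.0003  0.0029]
```

Emit:
{"api": "servo_tool", "payload": {"increments": [[5, 1, -0.6, 0, 0, 0, 0.47], [15, 1, -0.6, 0, 0, 0, 0.47], [28, 1, -0.6, 0, 0, 0, 0.47], [40, 1, -0.6, 0, 0, 0, 0.47], [44, 1, -0.6, 0, 0, 0, 0.47], [44, 1, -0.6, 0, 0, 0, 0.47]]}}

```text
t: 32.2
eef_pos: [0.5724, -0.0203, 0.0214]
orientation: [-1.61, 1.569, -3.048]
wrist_force: [-0.2, -0.5, -0.0]
grip_width: 0.0405
```

```bash
python3 inc.py .5723 -.0206 .0197 7.6
```

```text
t 32.2 pos [ 0.5724 -0.0203  0.0214] yaw 7.62 down [-1.9e-03 -2.0e-04 -1.0e+00] w 0.0405 F [-0.2 -0.5 -0. ]
inc [ 1.7 -0.1  0.3] [ 0.0003 -0.0001  0.0019]
```

Emit:
{"api": "servo_tool", "payload": {"increments": [[1.5, 0, 0.3, 0, 0, 0, 0.4], [1.5, 0, 0.3, 0, 0, 0, 0.25], [1.5, 0, 0.3, 0, 0, 0, 0.2], [1.5, 0, 0.3, 0, 0, 0, 0.1], [1.5, 0, 0.3, 0, 0, 0, 0.1], [1.5, 0, 0.3, 0, 0, 0, 0.1]]}}

```text
t: 32.8
eef_pos: [0.5735, -0.0206, 0.0214]
orientation: [1.781, 1.57, 0.343]
wrist_force: [0.1, 0.3, 3.5]
grip_width: 0.0132
```

```bash
python3 inc.py .4122 -.0979 .1 7.6
```

```text
t 32.8 pos [ 0.5735 -0.0206  0.0214] yaw 7.63 down [ 7.e-04  2.e-04 -1.e+00] w 0.0132 F [0.1 0.3 3.5]
inc [ -78.7 -170.1   55.2] [ 0.0004 -0.0002 -0.0007]
```

Emit:
{"api": "servo_tool", "payload": {"increments": [[-8, 0, 0, 0, 0, 0, 0.1], [-25, 0, 0, 0, 0, 0, 0.1], [-65, 0, 0, 0, 0, 0, 0.1], [-100, 0, 0, 0, 0, 0, 0.1], [-105, -40, 13, 0, 0, 0, 0.1], [-105, -80, 26, 0, 0, 0, 0.1], [-105, -120, 39, 0, 0, 0, 0.1], [-105, -160, 52, 0, 0, 0, 0.1]]}}

```text
t: 33.6
eef_pos: [0.4201, -0.0943, 0.1265]
orientation: [2.409, 1.57, 0.971]
wrist_force: [0.2, -0.3, 0.3]
grip_width: 0.0132
```

Emit:
{"api": "servo_tool", "payload": {"increments": [[0, -10, 3, 0, 0, 0, 0.1], [0, -10, 3, 0, 0, 0, 0.1], [20, -10, 3, 0, 0, 0, 0.1], [40, -10, 3, 0, 0, 0, 0.1], [45, -10, 3, 0, 0, 0, 0.1], [45, -10, 3, 0, 0, 0, 0.1]]}}

```text
t: 34.2
eef_pos: [0.4128, -0.0976, 0.0809]
orientation: [-0.657, 1.569, -2.094]
wrist_force: [0.2, 0.6, -1.4]
grip_width: 0.0132
```

```bash
python3 inc.py .4122 -.0975 .0484 7.6
```

```text
t 34.2 pos [ 0.4128 -0.0976  0.0809] yaw 7.66 down [-7.0e-04 -1.1e-03 -1.0e+00] w 0.0132 F [ 0.2  0.6 -1.4]
inc [32.5 -0.5 -0.2] [0.0011 0.001  0.0008]
```

Emit:
{"api": "servo_tool", "payload": {"increments": [[5, 0, 0, 0, 0, 0, 0.1], [10, 0, 0, 0, 0, 0, 0.1], [15, 0, 0, 0, 0, 0, 0.1], [18, 0, 0, 0, 0, 0, 0.1], [18, 0, 0, 0, 0, 0, 0.1]]}}

```text
t: 34.7
eef_pos: [0.4117, -0.0976, 0.0627]
orientation: [-1.851, 1.57, 2.994]
wrist_force: [0.5, 0.4, -1.1]
grip_width: 0.0129
```

```bash
python3 inc.py .4122 -.0975 .0484 7.6
```

```text
t 34.7 pos [ 0.4117 -0.0976  0.0627] yaw 7.62 down [-7.e-04  1.e-04 -1.e+00] w 0.0129 F [ 0.5  0.4 -1.1]
inc [14.3  0.6 -0. ] [ 0.0003 -0.0002  0.0007]
```

Emit:
{"api": "servo_tool", "payload": {"increments": [[3, 0.5, 0, 0, 0, 0, 0.1], [6, 0.5, 0, 0, 0, 0, 0.1], [9, 0.5, 0, 0, 0, 0, 0.1], [12, 0.5, 0, 0, 0, 0, 0.1], [13.5, 0.5, 0, 0, 0, 0, 0.1], [14.5, 0.5, 0, 0, 0, 0, 0.1], [15, 0.5, 0, 0, 0, 0, 0.1]]}}

```text
t: 35.4
eef_pos: [0.4124, -0.0976, 0.0483]
orientation: [-2.655, 1.57, 2.191]
wrist_force: [-2.7, 1.1, 11.0]
grip_width: 0.0133
```

```bash
python3 inc.py .4122 -.0975 .0484 7.6
```

```text
t 35.4 pos [ 0.4124 -0.0976  0.0483] yaw 7.62 down [-6.e-04  8.e-04 -1.e+00] w 0.0133 F [-2.7  1.1 11. ]
inc [-0.1 -0.2 -0.1] [ 0.0003 -0.0009  0.0005]
```

Seated. Release, rise and retreat to the left for a look.

Emit:
{"api": "servo_tool", "payload": {"increments": [[0, 0, 0, 0, 0, 0, 0.25], [0, 0, 0, 0, 0, 0, 0.42], [-10, 0, 0, 0, 0, 0, 0.47], [-45, 0, 0, 0, 0, 0, 0.47], [-90, 0, 0, 0, 0, 0, 0.47], [-120, 0, -30, 0, 0, 0, 0.47], [-120, 0, -80, 0, 0, 0, 0.47], [-120, 0, -130, 0, 0, 0, 0.47]]}}

```text
t: 36.2
eef_pos: [0.3977, 0.0211, 0.1691]
orientation: [2.317, 1.566, 0.875]
wrist_force: [1.3, 1.5, -0.2]
grip_width: 0.0402
```

Emit:
{"api": "servo_tool", "payload": {"increments": [[0, 0, -50, 0, 0, 0, 0.47], [0, 0, -100, 0, 0, 0, 0.47], [0, 0, -150, 0, 0, 0, 0.47], [0, 0, -200, 0, 0, 0, 0.47], [0, 0, -200, 0, 0, 0, 0.47], [0, 0, -200, 0, 0, 0, 0.47]]}}

```text
t: 36.8
eef_pos: [0.3701, 0.2193, 0.1682]
orientation: [0.468, 1.57, -0.967]
wrist_force: [-0.5, -1.4, -0.5]
grip_width: 0.0398
```

```bash
python3 - <<'E'
from h import *
P={}
for n in("scene","top"):
    p,d=ctrl.read_camera(n);cv2.imwrite(f"pics/{n}7.png",p[:,:,::-1]);P[n]=(p,cloud(n,d))
r=[]
for n in("scene","top"):
    img=cv2.imread(f"pics/{n}7.png")
    r.append(rect(n,img,.36,.52,-.19,0.0,.039,2100))
    o=rect(n,img,.38,.65,-.42,.02,.012,900);r.append(o)
h1=np.hstack(r[0::2]);h2=np.hstack(r[1::2]);cv2.imwrite("pics/v7.png",np.vstack([h1[:,:798],np.pad(h2[:,:798],((0,0),(0,798-min(798,h2.shape[1])),(0,0)))]))
E
```

```text
(no output)
```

View pics/v7.png

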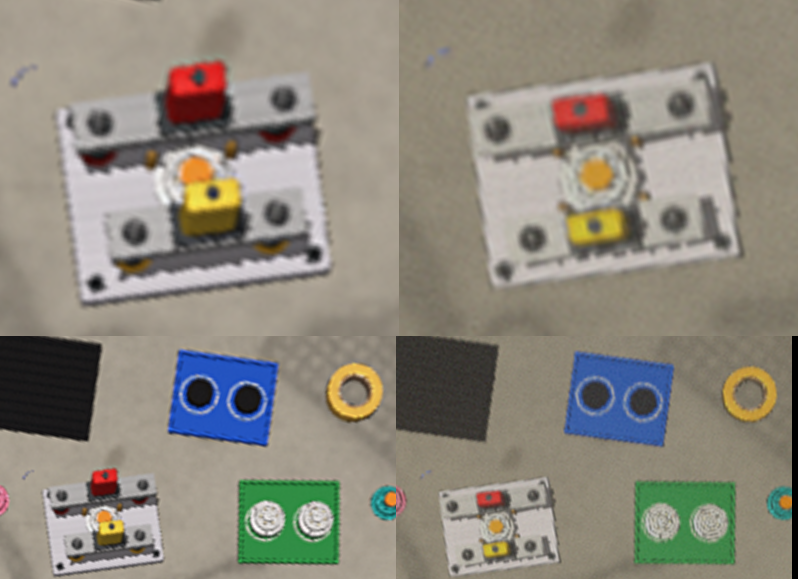

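```bash
python3 -c "
from bench import ctrl
print(ctrl.finish_job())"
```

```text
the job is handed in; nothing more can be done
None
```

I finished the whole job and handed it in at about 37 s of the 128 s allowed; the hand-in reports no verdict.

- **Bars parked:** I lifted off the red and then the yellow bar and laid both flat on the rubber mat. A picture showed both on the mat and the finished sensor still on the fixture's seat.
- **Sensors swapped:** The finished sensor went onto the free seat of the green tray. The new sensor with the orange disc went from the blue tray onto the fixture's seat. It met the seat at the expected height, and both cameras showed it centred between the brass locators.
- **Bars replaced:** Both bars went back over their own pins. They seated with about 4 N (red) and 11 N (yellow), at the heights expected from the grasps.

The last pictures from both cameras show:
- Both bars lie level, with their pins visible through the holes.
- The new sensor is under the bars and the finished sensor is on the green tray.
- The blue seats and the mat are empty, and the arm is clear of everything.
- The tape roll looks where it was. The arm did not go near the loupe, but it is outside these last pictures, so I did not check it at the end.

Two readings did not match, though neither caused trouble:
- **Camera offset:** The two cameras disagreed by about 3 mm in x near the mat and the blue tray. Their average agreed with the robot's own positions to within about 0.5 mm, so I used that.
- **Grip width:** The gripper read about 35 mm on the 38 mm sensors, but both were held securely.

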